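Find the socket of a kiln post by feel and hold it socket-up

ROBOT

A 6-joint arm with a two-finger parallel gripper is mounted at the origin on the work surface. World frame = base frame: x ahead of the robot, y to its left, z up, the work surface at z = 0. Lengths are in mm, angles in rad, forces in N, time in s.
With the tool pointing down it reaches from about 350 to 775 mm from the base axis. Payload 7.3 kg.
Tool frame: the origin (TCP) lies midway between the tips of the shut fingers; the grasp point (between the pads) lies 19 mm behind it; x points along the fingers, z is the direction in which the jaws open and shut, and the axes are right-handed (so a half turn about x gives the same grasp; the last joint's range is limited). The gripper opens to 92 mm and grips with 3 to 60 N. Pads are 19 mm wide; open, the fingers measure 130 mm over their backs; the gripper's body (75 mm by 190 mm) begins 47 mm behind the grasp point.
Start: joints at [1.153, 0.342, 1.524, -0, 1.275, -0.146], TCP at [140.93, 505.753, 201.441] pointing down, gripper open.
Joint ranges: [-2.53, 2.53], [-0.77, 2.02], [0.04, 2.7], [-1, 4.14], [0.28, 2.66], [-3.11, 3.11]. Speed limits (rad/s): [2.57, 2.57, 3.14, 3.14, 3.14, 3.14].

INTERFACE

Orientations are given as [roll, pitch, yaw] about the fixed x, y, z axes, in that order (R = Rz(yaw) Ry(pitch) Rx(roll)).
In Python, from plant import monitor, optics, close_job gives the robot as it stands.
- The arm moves only by the tool send_rows, never from a script. Its argument "commands" is a list that holds one entry, the list of rows, each a list of 5 numbers: the shift along the tool's x, y, z in m, then the turn about the tool's x in degrees, then the finger opening in m, from 0 to 0.0918. A call has 1 to 10 rows; each row shifts and turns the pose as measured when the row begins, along the tool's axes as they then stand; what a row does not reach is not made up. A row lasts 1/12 s, in which the tool goes at most 41.7 mm and 7.16 degrees, less where a joint would pass 70% of its speed; a pose out of reach is approached as far as the arm can. A call with a gripper value outside its range is refused whole. The fingers move at their own pace and stop on an object; the grip force is fixed at half the most. Time passes only in rows, so rows that do not move let the fingers close. It gives the time, the measured TCP pose, the force and the opening at its end, in the units of the state.
- monitor.get_obs(): the state, without advancing time (a new reading comes with each control period).
- optics.capture(name): name is "side" or "top" or "wrist"; returns a dict with "color" (384x512x3 uint8, blue, green, red), "camera_matrix" (3x3 intrinsics, pixels), "camera_from_world" (4x4, takes a point from world to camera coordinates); the wrist camera has in their place "T_tool_cam" (4x4, takes a point from camera to tool coordinates, whose origin is the TCP and whose axes are the tool frame's). Camera axes: x right, y down, z forward; pixel columns grow to the right and rows downward; lengths in mm; the calibration is good to about 2 mm. A picture is of the moment at which its call begins: read the wrist's pose just before it. There is no depth.
- close_job(): hands the job in, once; it reports no verdict.
The state is a dict: "time": time; "joint_positions": joint angles; "dq": joint speeds; "tau": joint torques, N m; "tool_pos": TCP position; "tcp_rot": TCP orientation; "contact_force": force on the tool from outside, world axes, zero at the start; "moment": the same for the moment, N m; "grip_width": finger opening in mm.
Only numpy, scipy, OpenCV 4.12 (cv2) and the standard library are available. Lean on these libraries where they do the work, as an engineer would, in place of code of your own. Each camera call takes 0.05 s, during which the arm holds its last target.

TASK

The square kiln post lying on the table has a blind socket in one end only, and which end is not marked on it. Pick it up and try one end on the horizontal pin of the steel gauge (the pin slides in if that end is the socket, and stops dead if it is not), then turn the post upright with its socket opening straight up, and finish while still holding it so in the gripper, motionless, with its middle some 20 cm above the table and clear of the gauge and the other things. Leave the other things on the table where they are.

Things in the scene. Friction and masses are not known exactly. Their poses are not given: they have to be found in the camera images.
- post: the kiln post: an unglazed cream square bar 90 mm long and 42 x 42 mm in section, 0.2 to 0.4 kg, at the start lying flat on the table. Origin at its middle (21 mm above the table as it lies); its x axis runs along its length, and which of its two ends (at x = +45 or x = -45 mm) has the socket is not told: it is to be felt on the gauge or seen. The socket is a round blind hole in the middle of one end face, 22 mm wide and 34 mm deep; the other end face is flat and solid
- gauge: the gauge, fixed to the table: a steel block 50 x 50 mm rising to 100 mm on a dark base plate 110 x 90 x 12 mm, with a horizontal round pin sticking out of its front face towards the robot's side. Origin on the table below the front face of the block; x axis points from the front face into the block (opposite to the pin), z up. The base plate reaches from x = -45 to x = +65 mm
- pin_tip (a point): the free end of the gauge's pin, on its centre line, 75 mm above the table. The pin is 10 mm thick and stands 26 mm out of the block; same axes as the gauge, so a post is pushed on along +x of this frame. A solid end stops at the tip; a socket goes on until the post's end meets the block, 26 mm further
- glaze_jar: closed grey plastic jar, diameter 72, height 100, bystander; origin at the middle of its underside
- bowl: unglazed open bowl, rim diameter 124, height 55, bystander; origin at the middle of its underside
- ring_post: short unglazed tube standing on end, outer diameter 48, height 50, open right through, bystander; origin at the middle of its underside
- stilt: flat unglazed three-armed stilt, about 80 across, 7 high, bystander; origin at the middle of its underside
- rib: flat wooden rib, 85 x 45 x 7, bystander; origin at the middle of its underside
- brush: brush lying down, 180 long, bystander; x axis along it towards the bristles
- cup: unglazed cup without handle, diameter 76, height 85, bystander; origin at the middle of its underside
Things that resemble listed ones, but are neither listed nor needed, are in the scene too. What is shaped like the post but turquoise is not meant.

How it is judged (in metres and radians):
On the way:
1. an end of the held post has been tried on the gauge pin: post end-on to the pin and touching pin or block (contact force between the fingers and post above 1 N and contact force between post and gauge above 0.3 N and angle between the x axis of post and the x axis of pin_tip, either way round below 0.3 rad and distance between post and pin_tip below 0.055 m).
At the end, for the whole second after the job is handed in: The post is held still in the fingers (speed under 0.03 m/s) with its socket opening upward within 15 degrees of straight up and its middle over 150 mm above the table, touching neither the gauge nor any other thing; the bystanders are within 40 mm of where they began (contact force between the fingers and post above 1 N and angle between post's own x axis and vertical below 0.26 rad and height (world z) of post above 0.15 m and linear speed of post below 0.03 m/s and angular speed of post below 0.2 rad/s and contact force between post and gauge below 0.05 N and contact force between post and glaze_jar below 0.05 N and contact force between post and bowl below 0.05 N and contact force between post and ring_post below 0.05 N and contact force between post and stilt below 0.05 N and contact force between post and rib below 0.05 N and contact force between post and brush below 0.05 N and contact force between post and cup below 0.05 N and distance of each of glaze_jar, bowl, ring_post, stilt, rib, brush, cup from where it was at the start of the episode below 0.04 m); the arm keeps its last pose, push and grip.
It fails at once if a bystander is pushed more than 60 mm or knocked away (distance of any of glaze_jar, bowl, ring_post, stilt, rib, brush, cup from where it was at the start of the episode above 0.06 m).
It also fails if it takes over 48 s, if anything falls off the work surface, if the arm or the gripper's body presses on something with over 40 N, if the wrist force passes 120 N, or if a joint passes its speed limit or range.

## Working session

There is one attempt and no reset: what is moved stays moved. The work goes in short steps, Python scripts to look and compute and a tool call to move; the robot and the scene stay as the last step left them, time stands still between calls to the robot, and variables do not carry over. Pictures are saved under pics/ and viewed, and the job is handed in when it is done.

Besides the shell and the picture viewer there is one more tool, called after "Emit:" as name([rows], argument=value, ...), one row to a line, values as JSON. send_rows: Moves the arm, as the interface text tells. Its arguments: {"type":"object","properties":{"commands":{"type":"array","items":{"type":"array","items":{"type":"array","items":{"type":"number"}}}}},"required":["commands"]}

```bash
ls; mkdir -p pics; python3 - <<'E'
from plant import monitor, optics
import cv2
o=monitor.get_obs();print(o)
for n in ["side","top","wrist"]:
    c=optics.capture(n);cv2.imwrite(f"pics/{n}0.png",c["color"])
    print(n,c["camera_matrix"].tolist() if hasattr(c["camera_matrix"],'tolist') else c["camera_matrix"]); print(c.get("camera_from_world",c.get("T_tool_cam")))
E
```

```text
pics
{'time': 0.0, 'joint_positions': array([ 1.15297301e+00,  3.42719243e-01,  1.52500765e+00, -2.06131789e-05,
        1.27539282e+00, -1.46000321e-01]), 'dq': array([-0.00113123,  0.00044856, -0.00018941,  0.00025294, -0.0002828 ,
        0.00064541]), 'tau': array([-3.22674678e-04, -4.31245780e+01, -2.44219530e+01,  7.17312307e-02,
        5.60596841e-02, -1.43399507e-04]), 'tool_pos': array([140.7607954 , 505.32069984, 200.75006692]), 'tcp_rot': array([ 3.00849954,  1.56926914, -1.97570642]), 'contact_force': array([-0.36065864,  0.56066454,  0.0468705 ]), 'moment': array([ 0.01592263, -0.01373331, -0.02787491]), 'grip_width': 91.92770221523463}
side [[347.1985818592095, 0.0, 251.41213556825375], [0.0, 347.1985818592095, 195.357759482279], [0.0, 0.0, 1.0]]
[[ 8.16977328e-01 -5.76432619e-01 -1.65372584e-02 -4.49973957e+02]
 [-4.17810885e-01 -5.71910192e-01 -7.05941071e-01  2.72396846e+02]
 [ 3.97469634e-01  5.83647297e-01 -7.08077484e-01  7.48585085e+02]
 [ 0.00000000e+00  0.00000000e+00  0.00000000e+00  1.00000000e+00]]
top [[371.7312435052143, 0.0, 252.0229655735247], [0.0, 371.7312435052143, 189.36950692386964], [0.0, 0.0, 1.0]]
[[-2.77274526e-02 -9.99421241e-01  1.97071598e-02 -1.68173911e+01]
 [-9.90835834e-01  2.48713851e-02 -1.32762057e-01  5.80291437e+02]
 [ 1.32195076e-01 -2.32077138e-02 -9.90951999e-01  1.10665006e+03]
 [ 0.00000000e+00  0.00000000e+00  0.00000000e+00  1.00000000e+00]]
wrist [[337.24306484293356, 0.0, 256.74992657800067], [0.0, 337.24306484293356, 194.80065778031647], [0.0, 0.0, 1.0]]
[[ 3.95307020e-04 -2.71304539e-01  9.62493476e-01 -1.84919082e+02]
 [ 6.81088554e-04 -9.62493255e-01 -2.71304756e-01  7.35402770e+01]
 [ 9.99999690e-01  7.62791965e-04 -1.95697924e-04 -4.62513766e-01]
 [ 0.00000000e+00  0.00000000e+00  0.00000000e+00  1.00000000e+00]]
```

View pics/side0.png

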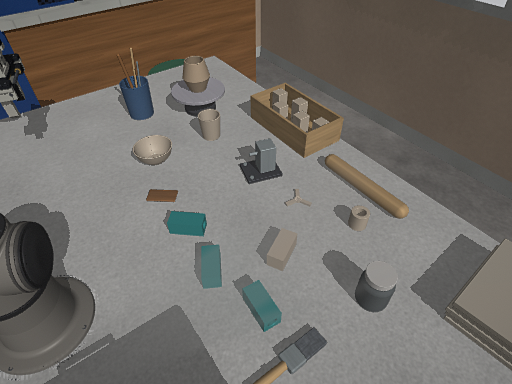

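View pics/top0.png

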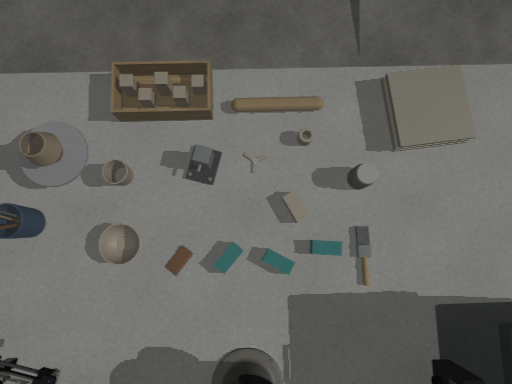

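View pics/wrist0.png

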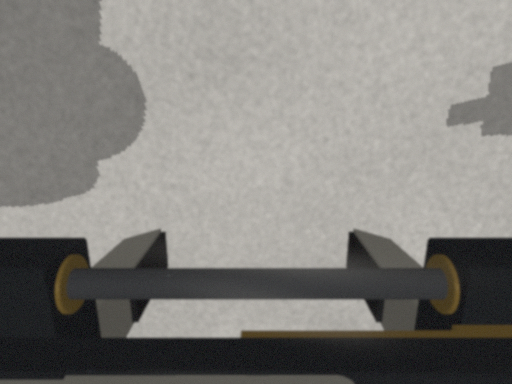

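The top view shows the cream post at about (293,207) and the gauge at (203,162) with its pin towards the robot. The stilt is just right of the gauge at (255,160). The wrist view shows only bare table. I'll zoom in on the post and gauge.

```bash
python3 - <<'E'
import cv2,numpy as np
s=cv2.imread("pics/side0.png");t=cv2.imread("pics/top0.png")
a=cv2.resize(s[220:280,250:320],None,fx=5,fy=5,interpolation=cv2.INTER_CUBIC)
b=cv2.resize(t[185:230,265:325],None,fx=6,fy=6,interpolation=cv2.INTER_CUBIC)
c=cv2.resize(s[130:190,225:295],None,fx=5,fy=5,interpolation=cv2.INTER_CUBIC)
d=cv2.resize(t[135:190,175:235],None,fx=6,fy=5,interpolation=cv2.INTER_CUBIC)
def pad(x):
    o=np.zeros((300,360,3),np.uint8);x=x[:300,:360];o[:x.shape[0],:x.shape[1]]=x;return o
cv2.imwrite("pics/zoom0.png",np.vstack([np.hstack([pad(a),pad(b)]),np.hstack([pad(c),pad(d)])]))
E
```

```text
(no output)
```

View pics/zoom0.png

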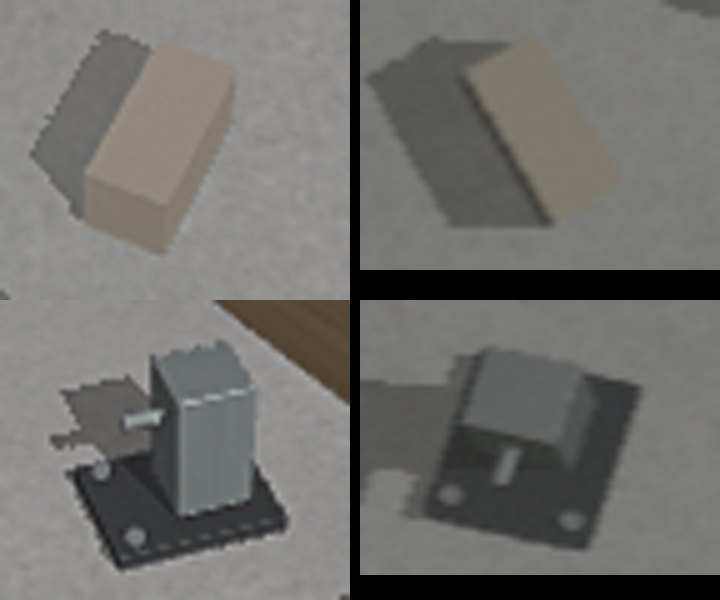

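The side zoom shows the post's near end face (crop about (125,215)) with no hole, so the socket should be at the far end. Next I'll measure the post and the gauge.

```bash
cat > h.py <<'E'
import cv2,numpy as np
from scipy.spatial.transform import Rotation as R
def ray_plane(c,uv,z):
    K=np.array(c["camera_matrix"]);T=np.array(c["camera_from_world"])
    uv=np.atleast_2d(np.array(uv,float));d=np.c_[uv,np.ones(len(uv))]@np.linalg.inv(K).T
    Rm=T[:3,:3];o=-Rm.T@T[:3,3];d=d@Rm
    return o+d*((z-o[2])/d[:,2])[:,None]
def proj(c,P):
    P=np.atleast_2d(P);T=np.array(c["camera_from_world"]);q=P@T[:3,:3].T+T[:3,3]
    q=q@np.array(c["camera_matrix"]).T;return q[:,:2]/q[:,2:]
E
python3 - <<'E'
from h import *
from plant import monitor, optics
s=optics.capture("side");t=optics.capture("top")
P=lambda n,a:print(n,np.round(a,1).tolist())
S=ray_plane(s,[(282,228),(297,233.4),(283,261.4),(267,254.4)],42)
T=ray_plane(t,[(293.3,190.5),(308.7,216.3),(297.5,222),(282.5,196.7)],42)
for n,A in(("side",S),("top",T)):
    P(n,A);m=A.mean(0);P("centre",m);P("edges",[np.linalg.norm(A[i]-A[i-1]) for i in range(4)])
# mask refine in top
hsv=cv2.cvtColor(t["color"],cv2.COLOR_BGR2HSV)
for n,c,box in(("top",t,(275,185,320,228)),("side",s,(258,222,305,275))):
    im=c["color"];x0,y0,x1,y1=box;g=im[y0:y1,x0:x1].astype(int)
    m=((g[...,2]-g[...,0])>18).astype(np.uint8)
    cs,_=cv2.findContours(m,0,1);k=max(cs,key=cv2.contourArea)
    r=cv2.minAreaRect(k);print(n,cv2.contourArea(k),np.round(cv2.boxPoints(r)+[x0,y0],1).tolist())
    if n=="top":
        A=ray_plane(c,cv2.boxPoints(r)+[x0,y0],42);P("A",A);P("c",A.mean(0));P("e",[np.linalg.norm(A[i]-A[i-1]) for i in range(4)])
# gauge: block top corners, z=100
gt=lambda L:[(175+u/6,135+v/5) for u,v in L]
gs=lambda L:[(225+u/5,130+v/5) for u,v in L]
tt=ray_plane(t,gt([(123,48),(226,65),(202,144),(105,120)]),100);P("blk top",tt)
P("e",[np.linalg.norm(tt[i]-tt[i-1]) for i in range(4)])
ss=ray_plane(s,gs([(153,53),(223,42),(254,90),(182,104)]),100);P("blk side",ss)
P("e",[np.linalg.norm(ss[i]-ss[i-1]) for i in range(4)])
b=ray_plane(t,gt([(281,86),(229,250),(68,215)]),12);P("base",b)
b=ray_plane(s,gs([(288,222),(122,268),(72,176)]),12);P("base side",b)
P("pin tip top",ray_plane(t,gt([(141,182)]),75));P("pin root",ray_plane(t,gt([(154,150)]),75))
P("pin tip side",ray_plane(s,gs([(127,123)]),75));P("pin root s",ray_plane(s,gs([(163,117)]),75))
P("stilt",ray_plane(t,[(253,160),(265,156),(244,155),(253,171)],7))
P("cup etc",ray_plane(t,[(115,173),(119,244),(305,137),(362,177),(228,257),(278,261)],40))
E
```

```text
side [[557.0, -125.0, 42.0], [576.0, -160.0, 42.0], [496.7, -203.7, 42.0], [478.7, -166.6, 42.0]]
centre [527.1, -163.8, 42.0]
edges [88.7, 39.9, 90.5, 41.2]
top [[572.5, -159.0, 42.0], [492.0, -202.8, 42.0], [475.6, -167.7, 42.0], [554.2, -125.0, 42.0]]
centre [523.6, -163.6, 42.0]
edges [38.7, 91.7, 38.7, 89.5]
top 32.5 [[295.0, 215.0], [295.0, 203.0], [305.0, 203.0], [305.0, 215.0]]
A [[497.0, -161.0, 42.0], [533.8, -162.6, 42.0], [533.0, -193.3, 42.0], [496.2, -191.6, 42.0]]
c [515.0, -177.2, 42.0]
e [30.6, 36.8, 30.7, 36.8]
side 566.5 [[265.3, 257.1], [282.5, 226.1], [300.6, 236.1], [283.3, 267.2]]
blk top [[709.1, 132.6, 100.0], [697.6, 82.1, 100.0], [650.4, 94.5, 100.0], [665.9, 141.7, 100.0]]
e [44.1, 51.7, 48.8, 49.7]
blk side [[671.4, 146.5, 100.0], [711.4, 130.5, 100.0], [697.4, 82.7, 100.0], [656.1, 96.8, 100.0]]
e [51.9, 43.1, 49.9, 43.6]
base [[705.3, 60.3, 12.0], [600.2, 89.3, 12.0], [624.6, 173.5, 12.0]]
base side [[706.7, 56.4, 12.0], [602.0, 82.5, 12.0], [625.0, 170.1, 12.0]]
pin tip top [[633.1, 127.4, 75.0]]
pin root [[652.5, 120.8, 75.0]]
pin tip side [[638.5, 127.4, 75.0]]
pin root s [[658.9, 119.4, 75.0]]
stilt [[678.7, -38.6, 7.0], [690.8, -77.5, 7.0], [695.7, -10.3, 7.0], [642.9, -37.6, 7.0]]
cup etc [[640.8, 387.6, 40.0], [424.3, 371.2, 40.0], [741.5, -203.4, 40.0], [609.7, -375.3, 40.0], [376.6, 45.7, 40.0], [360.4, -104.1, 40.0]]
```

The side and top views agree. The post's centre is at (525,-164) with yaw 28.5°, and its measured edges of about 90 x 40 mm match the given size. The solid end is on the robot's side. The gauge origin is at about (661,120) with yaw about -16°, and the pin tip is at about (636,127).

The tool can only point down, so the plan is:
1. Grip the post a little towards its socket end.
2. Test that end on the pin.
3. Lever the post upright over the block's free left top edge, pivoting it in the pads.

```bash
cat >> h.py <<'E'
def state():
    from plant import monitor
    o=monitor.get_obs();M=R.from_euler("xyz",o["tcp_rot"]).as_matrix()
    return o,np.array(o["tool_pos"]),M
def plan(target,yaw=None):
    """target TCP mm; yaw deg of wanted tool +y axis (mod 180 unless 'strict')"""
    o,p,M=state();yy=np.degrees(np.arctan2(M[1,1],M[0,1]))
    print("t",round(o["time"],2),"p",np.round(p,1),"toolx",np.round(M[:,0],3),"tool y yaw",round(yy,2),"z yaw",round(np.degrees(np.arctan2(M[1,2],M[0,2])),1),"q",np.round(o["joint_positions"],2),"F",np.round(o["contact_force"],1),"w",round(o["grip_width"],1))
    if yaw is not None:
        d=(yaw-yy+180)%360-180
        # turn about tool x (down): + turn = - world yaw
        print("turn about tool x for y->yaw:",round(-d,1)," or flipped:",round(-((d+360)%360-180),1))
        M=R.from_euler("z",d,degrees=True).as_matrix()@M
    s=M.T@(np.array(target)-p)
    print("shift in tool axes (after unflipped turn) mm",np.round(s,1))
E
python3 -c "
from h import *
plan((537,-157.5,100),28.5)"
```

```text
t 0.25 p [140.9 505.6 201.1] toolx [-0.    -0.001 -1.   ] tool y yaw 164.42 z yaw 74.4 q [ 1.15  0.34  1.52 -0.    1.28 -0.15] F [0.4 0.9 0.4] w 92.2
turn about tool x for y->yaw: 135.9  or flipped: -44.1
shift in tool axes (after unflipped turn) mm [100.6  31.7 771.8]
```

Emit:
send_rows([
  [[0, 0, 0, -7, 0.0918], [0, 0, 0, -7, 0.0918], [0, 0, 0, -7, 0.0918], [0, 0, 0, -7, 0.0918], [0, 0, 0, -7, 0.0918], [0, 0, 0, -7, 0.0918], [0, -0.015, -0.03, 0, 0.0918], [0, -0.015, -0.03, 0, 0.0918], [0, -0.015, -0.03, 0, 0.0918], [0, -0.015, -0.03, 0, 0.0918]],
])

```text
time: 1.08
tool_pos: [247.7, 427.6, 199.3]
tcp_rot: [1.508, 1.567, -2.708]
contact_force: [1.6, 1.5, -0.7]
grip_width: 91.9
```

```bash
python3 -c "
from h import *
plan((537,-157.5,100),-151.5)"
```

```text
t 1.08 p [247.7 427.6 199.3] toolx [-0.003 -0.001 -1.   ] tool y yaw -151.53 z yaw 118.5 q [ 0.89  0.29  1.61  0.    1.25 -1.18] F [ 1.6  1.5 -0.7] w 91.9
turn about tool x for y->yaw: -0.0  or flipped: 180.0
shift in tool axes (after unflipped turn) mm [  99.3   24.6 -652.3]
```

Emit:
send_rows([
  [[0, 0, -0.04, 0, 0.0918], [0, 0, -0.04, 0, 0.0918], [0, 0, -0.04, 0, 0.0918], [0, 0, -0.04, 0, 0.0918], [0, 0, -0.04, 0, 0.0918], [0, 0, -0.04, 0, 0.0918], [0, 0, -0.04, 0, 0.0918], [0, 0, -0.04, 0, 0.0918], [0, 0.01, -0.04, 0, 0.0918], [0, 0.01, -0.04, 0, 0.0918]],
])

```text
time: 1.92
tool_pos: [428.4, 55.2, 199.1]
tcp_rot: [-1.607, 1.569, 0.465]
contact_force: [0.8, 0.1, -1.0]
grip_width: 91.8
```

```bash
python3 -c "
from h import *
plan((537,-157.5,100),-151.5)"
```

```text
t 1.92 p [428.4  55.2 199.1] toolx [ 0.001  0.001 -1.   ] tool y yaw -151.32 z yaw 118.7 q [-0.05  0.17  1.76  0.    1.2  -2.12] F [ 0.8  0.1 -1. ] w 91.8
turn about tool x for y->yaw: 0.2  or flipped: -179.8
shift in tool axes (after unflipped turn) mm [  99.1    6.2 -238.7]
```

Emit:
send_rows([
  [[0.01, 0, -0.04, 0, 0.0918], [0.01, 0, -0.04, 0, 0.0918], [0.01, 0, -0.04, 0, 0.0918], [0.01, 0, -0.04, 0, 0.0918], [0, 0, -0.03, 0, 0.0918], [0, 0, -0.01, 0, 0.0918], [0, 0, 0, 0, 0.0918]],
])

```text
time: 2.5
tool_pos: [525.3, -132.6, 158.8]
tcp_rot: [-2.197, 1.566, -0.135]
contact_force: [-0.9, 1.0, -0.6]
grip_width: 91.6
```

```bash
python3 - <<'E'
from h import *
from plant import optics
plan((537,-157.5,100),-151.5)
c=optics.capture("wrist");cv2.imwrite("pics/w1.png",c["color"])
E
```

```text
t 2.5 p [ 525.3 -132.6  158.8] toolx [ 0.004 -0.001 -1.   ] tool y yaw -151.85 z yaw 118.1 q [-0.39  0.41  1.55  0.    1.18 -2.45] F [-0.9  1.  -0.6] w 91.6
turn about tool x for y->yaw: -0.4  or flipped: 179.6
shift in tool axes (after unflipped turn) mm [ 58.9   1.8 -27.3]
```

View pics/w1.png

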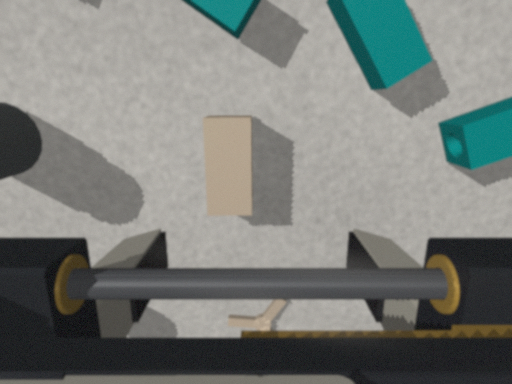

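The wrist view shows the post's top face at columns 205–252 and rows 116–215, lined up with the tool axes. Now I'll cross-check its position from this view.

```bash
cat >> h.py <<'E'
def wrist_plane(c,p,M,uv,z):
    K=np.array(c["camera_matrix"]);T=np.array(c["T_tool_cam"])
    uv=np.atleast_2d(np.array(uv,float));d=np.c_[uv,np.ones(len(uv))]@np.linalg.inv(K).T
    d=d@(M@T[:3,:3]).T;o=p+M@T[:3,3]
    return o+d*((z-o[2])/d[:,2])[:,None]
E
python3 - <<'E'
from h import *
from plant import optics
o,p,M=state();c=optics.capture("wrist");im=c["color"].astype(int)
m=((im[...,2]-im[...,0])>20).astype(np.uint8);m[228:]=0;m[:,:190]=0;m[:,300:]=0
cs,_=cv2.findContours(m,0,1);k=max(cs,key=cv2.contourArea);r=cv2.minAreaRect(k);b=cv2.boxPoints(r);print(r)
A=wrist_plane(c,p,M,b,42);print(np.round(A,1));print(A.mean(0),[np.linalg.norm(A[i]-A[i-1]) for i in range(4)])
print(np.degrees(np.arctan2(*( (A[1]-A[0])[1::-1]))),np.degrees(np.arctan2(*( (A[2]-A[1])[1::-1]))))
d=np.array([.879,.477,0]);g=A.mean(0)+13*d;g[2]=60;plan(g,-151.5)
E
```

```text
((226.49378967285156, 165.5195770263672), (99.53706359863281, 48.216712951660156), 89.25594329833984)
[[ 495.1 -202.4   42. ]
 [ 474.7 -165.6   42. ]
 [ 555.3 -121.6   42. ]
 [ 577.4 -161.5   42. ]]
[ 525.62509695 -162.75262136   42.        ] [np.float64(91.94098051049109), np.float64(42.059462805385955), np.float64(91.76738015283817), np.float64(45.6675739214419)]
118.94964125959683 28.66450849897299
t 2.6 p [ 524.4 -130.2  159.2] toolx [ 0.004  0.    -1.   ] tool y yaw -151.74 z yaw 118.3 q [-0.39  0.4   1.55  0.    1.18 -2.45] F [-0.7  1.   0.2] w 91.8
turn about tool x for y->yaw: -0.2  or flipped: 179.8
shift in tool axes (after unflipped turn) mm [ 99.2   1.8 -29.1]
```

All three views agree on the centre at (525.6,-163). I'll move over the post and go down.

Emit:
send_rows([
  [[0, 0.001, -0.015, 0, 0.0918], [0, 0.001, -0.014, 0, 0.0918], [0.02, 0, 0, 0, 0.0918], [0.03, 0, 0, 0, 0.0918], [0.03, 0, 0, 0, 0.0918], [0.02, 0, 0, 0, 0.0918], [0, 0, 0, 0, 0.0918]],
])

```text
time: 3.18
tool_pos: [538.2, -149.0, 61.7]
tcp_rot: [-2.164, 1.559, -0.09]
contact_force: [-0.6, 0.2, -1.5]
grip_width: 92.0
```

```bash
python3 -c "
from h import *
plan((537,-157,6),-151.5)"
```

```text
t 3.18 p [ 538.2 -149.    61.7] toolx [ 0.012 -0.001 -1.   ] tool y yaw -151.14 z yaw 118.9 q [-0.41  0.54  1.62  0.    0.96 -2.49] F [-0.6  0.2 -1.5] w 92.0
turn about tool x for y->yaw: 0.4  or flipped: -179.6
shift in tool axes (after unflipped turn) mm [55.6  5.5 -6. ]
```

Emit:
send_rows([
  [[0, 0.005, -0.006, 0, 0.0918], [0.02, 0, 0, 0, 0.0918], [0.02, 0, 0, 0, 0.0918], [0, 0, 0, 0, 0.0918]],
])

```text
time: 3.52
tool_pos: [539.7, -156.5, 26.4]
tcp_rot: [-2.281, 1.552, -0.202]
contact_force: [-1.4, -0.1, -0.3]
grip_width: 91.8
```

```bash
python3 -c "
from h import *
plan((537,-157,6),-151.5)"
```

```text
t 3.52 p [ 539.7 -156.5   26.4] toolx [ 0.018 -0.004 -1.   ] tool y yaw -150.86 z yaw 119.1 q [-0.42  0.59  1.65  0.01  0.88 -2.5 ] F [-1.4 -0.1 -0.3] w 91.8
turn about tool x for y->yaw: 0.6  or flipped: -179.4
shift in tool axes (after unflipped turn) mm [20.3  2.9  1.1]
```

Emit:
send_rows([
  [[0.01, 0.002, 0.001, 0, 0.0918], [0.008, 0, 0, 0, 0.0918], [0, 0, 0, 0, 0.0918]],
])

```text
time: 3.77
tool_pos: [540.2, -157.8, 11.8]
tcp_rot: [-2.34, 1.545, -0.26]
contact_force: [-0.1, 0.5, 0.8]
grip_width: 91.6
```

```bash
python3 -c "
from h import *
plan((537,-157,6),-151.5)"
```

```text
t 3.77 p [ 540.2 -157.8   11.8] toolx [ 0.025 -0.007 -1.   ] tool y yaw -150.81 z yaw 119.2 q [-0.42  0.61  1.67  0.01  0.84 -2.51] F [-0.1  0.5  0.8] w 91.6
turn about tool x for y->yaw: 0.7  or flipped: -179.3
shift in tool axes (after unflipped turn) mm [5.7 2.5 2.3]
```

Emit:
send_rows([
  [[0.005, 0.002, 0.002, 0.5, 0.0918], [0, 0, 0, 0, 0.0918], [0, 0, 0, 0, 0.03], [0, 0, 0, 0, 0.03], [0, 0, 0, 0, 0.03], [0, 0, 0, 0, 0.03], [0, 0, 0, 0, 0.03], [0, 0, 0, 0, 0.03]],
])

```text
time: 4.43
tool_pos: [539.1, -157.9, 9.4]
tcp_rot: [-2.358, 1.541, -0.287]
contact_force: [-0.3, 0.2, 0.1]
grip_width: 56.5
```

```bash
python3 -c "
from h import *
plan((537,-157,6),-151.5)"
```

```text
t 4.43 p [ 539.1 -157.9    9.4] toolx [ 0.029 -0.009 -1.   ] tool y yaw -151.35 z yaw 118.6 q [-0.42  0.61  1.68  0.01  0.82 -2.5 ] F [-0.3  0.2  0.1] w 56.5
turn about tool x for y->yaw: 0.2  or flipped: -179.8
shift in tool axes (after unflipped turn) mm [3.3 1.5 1.8]
```

Emit:
send_rows([
  [[0.003, 0, 0, 0, 0.05], [0.001, 0, 0, 0, 0.03], [0, 0, 0, 0, 0.03], [0, 0, 0, 0, 0.03], [0, 0, 0, 0, 0.03], [0, 0, 0, 0, 0.03]],
])

```text
time: 4.93
tool_pos: [539.2, -157.6, 5.2]
tcp_rot: [-2.345, 1.541, -0.275]
contact_force: [-0.8, -0.1, 0.9]
grip_width: 41.6
```

```bash
python3 -c "
from h import *
plan((537,-157,6),-151.5)"
```

```text
t 4.93 p [ 539.2 -157.6    5.2] toolx [ 0.029 -0.008 -1.   ] tool y yaw -151.36 z yaw 118.6 q [-0.42  0.62  1.68  0.01  0.81 -2.5 ] F [-0.8 -0.1  0.9] w 41.6
turn about tool x for y->yaw: 0.1  or flipped: -179.9
shift in tool axes (after unflipped turn) mm [-0.8  1.6  1.6]
```

Emit:
send_rows([
  [[-0.01, 0, 0, 0, 0.03], [-0.02, 0, 0, 0, 0.03], [-0.02, 0, 0, 0, 0.03], [-0.02, 0, 0, 0, 0.03], [-0.02, 0, 0, 0, 0.03], [-0.02, 0, 0, 0, 0.03], [-0.02, 0, 0, 0, 0.03], [0, 0, 0, 0, 0.03]],
])

```text
time: 5.6
tool_pos: [531.6, -155.3, 139.7]
tcp_rot: [-2.29, 1.552, -0.219]
contact_force: [0.7, -0.1, -3.3]
grip_width: 41.5
```

```bash
python3 - <<'E'
from h import *
from plant import optics
plan((537,-157,160),164)
s=optics.capture("side")["color"];w=optics.capture("wrist")["color"]
cv2.imwrite("pics/l1.png",np.hstack([cv2.resize(s[170:310,200:380],None,fx=2.5,fy=2.5),cv2.resize(w,(350,350))]))
E
```

```text
t 5.6 p [ 531.6 -155.3  139.7] toolx [ 0.018 -0.004 -1.   ] tool y yaw -151.35 z yaw 118.6 q [-0.42  0.44  1.56  0.    1.13 -2.5 ] F [ 0.7 -0.1 -3.3] w 41.5
turn about tool x for y->yaw: 44.7  or flipped: -135.3
shift in tool axes (after unflipped turn) mm [-20.3  -6.   -0.4]
```

View pics/l1.png

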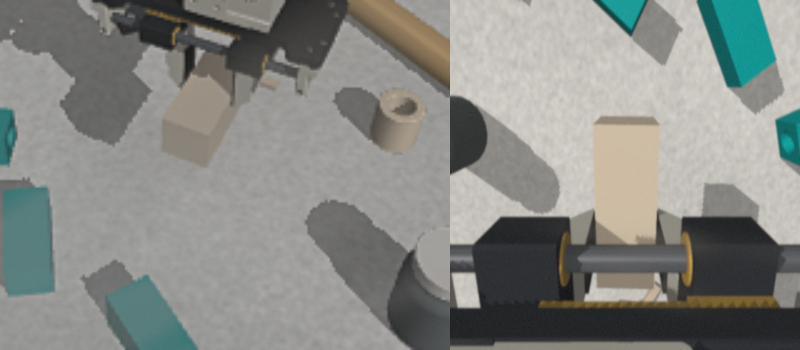

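The post is held level and didn't droop. The end face seen from the wrist has no hole, so the socket must be at the other end. I'll turn it to the gauge axis and carry it over.

Emit:
send_rows([
  [[-0.01, 0, 0, 7, 0.03], [-0.01, 0, 0, 7, 0.03], [0, 0, 0, 7, 0.03], [0, 0, 0, 7, 0.03], [0, 0, 0, 7, 0.03], [0, 0, 0, 7, 0.03], [0, 0, 0, 3, 0.03], [0, 0, 0, 0, 0.03]],
])

```text
time: 6.37
tool_pos: [521.1, -151.0, 140.6]
tcp_rot: [1.22, 1.555, 2.48]
contact_force: [-0.8, 0.1, -3.4]
grip_width: 41.7
```

```bash
python3 -c "
from h import *
plan((575,144.5,140),164)"
```

```text
t 6.37 p [ 521.1 -151.   140.6] toolx [-0.012  0.009 -1.   ] tool y yaw 162.19 z yaw 72.2 q [-0.43  0.44  1.55  0.    1.17 -1.69] F [-0.8  0.1 -3.4] w 41.7
turn about tool x for y->yaw: -1.8  or flipped: 178.2
shift in tool axes (after unflipped turn) mm [  2.6  29.6 298.9]
```

Emit:
send_rows([
  [[-0.005, 0.004, 0.03, 0, 0.03], [-0.005, 0.004, 0.035, 0, 0.03], [0, 0.004, 0.035, 0, 0.03], [0, 0.004, 0.035, 0, 0.03], [0, 0.004, 0.035, 0, 0.03], [0, 0.004, 0.035, 0, 0.03], [0, 0.004, 0.035, 0, 0.03], [0, 0.002, 0.03, 0, 0.03], [0, 0, 0.01, 0, 0.03], [0, 0, 0, 0, 0.03]],
])

```text
time: 7.2
tool_pos: [571.4, 135.7, 135.7]
tcp_rot: [1.582, 1.532, 2.857]
contact_force: [0.2, 0.4, -3.2]
grip_width: 41.8
```

```bash
python3 -c "
from h import *
plan((575,144.5,59),164)"
```

```text
t 7.2 p [571.4 135.7 135.7] toolx [-0.038  0.011 -0.999] tool y yaw 163.07 z yaw 73.1 q [ 0.09  0.53  1.41  0.02  1.24 -1.19] F [ 0.2  0.4 -3.2] w 41.8
turn about tool x for y->yaw: -0.9  or flipped: 179.1
shift in tool axes (after unflipped turn) mm [76.6 -4.1  9.5]
```

Emit:
send_rows([
  [[0.01, -0.004, 0.008, -1, 0.03], [0.02, 0, 0, 0, 0.03], [0.02, 0, 0, 0, 0.03], [0.02, 0, 0, 0, 0.03], [0.004, 0, 0, 0, 0.03], [0, 0, 0, 0, 0.03]],
])

```text
time: 7.7
tool_pos: [573.9, 137.7, 52.6]
tcp_rot: [1.656, 1.527, 2.955]
contact_force: [0.6, -0.9, -2.9]
grip_width: 41.3
```

```bash
python3 - <<'E'
from h import *
from plant import optics
plan((575,144.5,59),164)
o,p,M=state();print("tool y",M[:,1])
s=optics.capture("side");t=optics.capture("top");w=optics.capture("wrist")["color"]
a=cv2.resize(s["color"][110:200,190:300],(480,392));b=cv2.resize(t["color"][120:200,160:250],(320,284));w=cv2.resize(w,(320,240))
o=np.zeros((524,800,3),np.uint8);o[:392,:480]=a;o[:284,480:]=b;o[284:524,480:]=w
cv2.imwrite("pics/p1.png",o)
E
```

```text
t 7.7 p [573.9 137.7  52.6] toolx [-0.043  0.008 -0.999] tool y yaw 164.44 z yaw 74.5 q [ 0.1   0.63  1.48  0.01  1.07 -1.21] F [ 0.6 -0.9 -2.9] w 41.3
turn about tool x for y->yaw: 0.4  or flipped: -179.6
shift in tool axes (after unflipped turn) mm [-6.4  1.1  6.8]
tool y [-0.96244006  0.26792142  0.04390037]
```

View pics/p1.png

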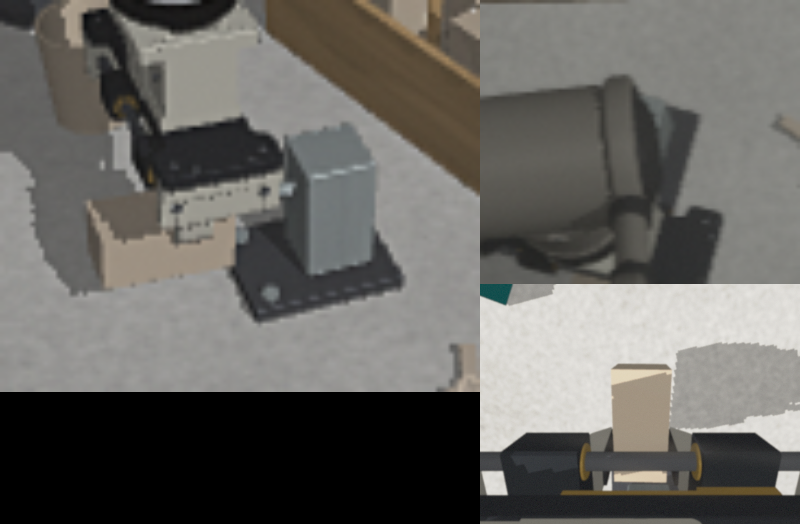

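```bash
cat >> h.py <<'E'
_M0=R.from_euler("xyz",[-2.345,1.541,-.275]).as_matrix()
C_T=_M0.T@(np.array([525.6,-163.2,21])-np.array([539.2,-157.6,5.2]))
D_T=_M0.T@np.array([.878,.478,0])
GX=np.array([np.cos(np.radians(-16)),np.sin(np.radians(-16)),0]);GY=np.array([-GX[1],GX[0],0]);GZ=np.array([0,0,1.])
G0=np.array([661,120,0.])
def post():
    o,p,M=state();c=p+M@C_T;d=M@D_T;return c,d
def gauge(P): q=np.array(P)-G0;return np.array([q@GX,q@GY,q@GZ])
E
python3 - <<'E'
from h import *
print(C_T,D_T)
c,d=post();print("centre",c,"dir",d,"gauge frame c",gauge(c),"socket end",gauge(c+45*d))
print("angle",np.degrees(np.arccos(d@GX)))
E
```

```text
[-16.13762917  14.2809596    1.26139512] [ 2.13074743e-02 -9.99456754e-01 -4.33128469e-04]
centre [562.51354461 143.27228159  71.67666411] dir [ 0.9610599  -0.26824931 -0.06143437] gauge frame c [-101.08596729   -4.77579328   71.67666411] socket end [-56.18633541  -4.45871319  68.91211766]
angle 3.8274543363606965
```

Emit:
send_rows([
  [[-0.007, 0, 0.004, 0, 0.03], [0, 0, 0, 0, 0.03], [0, -0.01, 0, 0, 0.03], [0, -0.008, 0, 0, 0.03], [0, 0, 0, 0, 0.03]],
])

```text
time: 8.27
tool_pos: [598.3, 137.8, 68.2]
tcp_rot: [1.511, 1.54, 2.811]
contact_force: [-0.1, -0.2, -3.0]
grip_width: 41.7
```

```bash
python3 - <<'E'
from h import *
from plant import optics
plan((575,144.5,59),164)
c,d=post();print("gauge frame c",gauge(c),"socket end",gauge(c+45*d),"dir",d)
s=optics.capture("side")["color"]
cv2.imwrite("pics/p2.png",cv2.resize(s[115:195,205:295],None,fx=8,fy=7,interpolation=cv2.INTER_CUBIC))
E
```

```text
t 8.27 p [598.3 137.8  68.2] toolx [-0.029  0.01  -1.   ] tool y yaw 164.48 z yaw 74.5 q [ 0.09  0.64  1.41  0.01  1.12 -1.21] F [-0.1 -0.2 -3. ] w 41.7
turn about tool x for y->yaw: 0.5  or flipped: -179.5
shift in tool axes (after unflipped turn) mm [ 9.9 24.  -0. ]
gauge frame c [-78.96493931   0.97724611  84.78374522] socket end [-34.04065158   1.33927984  82.46049246] dir [ 0.96186193 -0.26744006 -0.05162784]
```

View pics/p2.png

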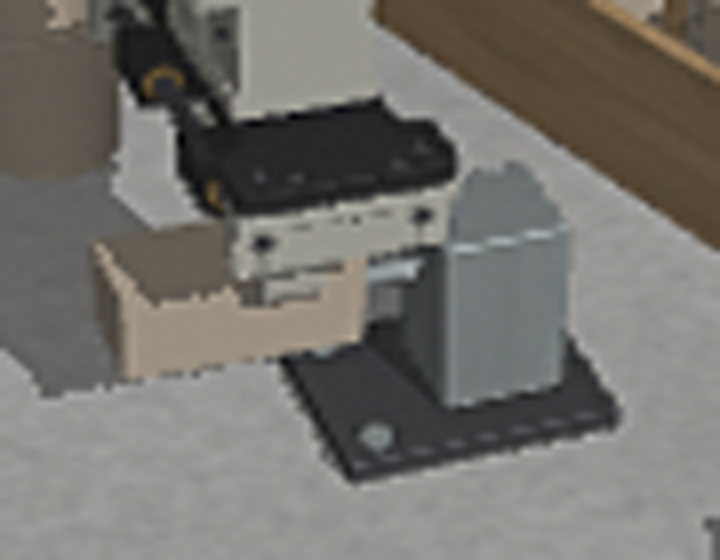

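Emit:
send_rows([
  [[0.006, 0, 0, 0, 0.03], [0, 0, 0, 0, 0.03], [0, 0, 0, 0, 0.03]],
])

```text
time: 8.57
tool_pos: [597.0, 138.4, 62.1]
tcp_rot: [1.508, 1.54, 2.808]
contact_force: [0.1, 0.9, -3.1]
grip_width: 41.4
```

```bash
python3 - <<'E'
from h import *
plan((575,144.5,59),164)
c,d=post();print("gauge frame c",gauge(c),"socket end",gauge(c+45*d),"dir",d)
E
```

```text
t 8.57 p [597.  138.4  62.1] toolx [-0.029  0.01  -1.   ] tool y yaw 164.49 z yaw 74.5 q [ 0.1   0.65  1.42  0.01  1.1  -1.21] F [ 0.1  0.9 -3.1] w 41.4
turn about tool x for y->yaw: 0.5  or flipped: -179.5
shift in tool axes (after unflipped turn) mm [ 3.8 22.7 -0.2]
gauge frame c [-80.3896449    1.13303314  78.66621378] socket end [-35.46685657   1.50126337  76.31510874] dir [ 0.96186786 -0.26729851 -0.05224678]
```

Now the end face is about 9 mm short of the pin tip, within about 2 mm in y and z. I'll advance slowly.

Emit:
send_rows([
  [[0, -0.006, -0.001, 0, 0.03], [0, -0.006, 0, 0, 0.03], [0, -0.004, 0, 0, 0.03], [0, 0, 0, 0, 0.03]],
])

```text
time: 8.9
tool_pos: [612.8, 132.8, 61.1]
tcp_rot: [1.527, 1.539, 2.828]
contact_force: [0.4, -0.6, -2.9]
grip_width: 41.4
```

```bash
python3 - <<'E'
from h import *
from plant import optics
plan((575,144.5,59),164)
c,d=post();print("gauge frame c",gauge(c),"socket end",gauge(c+45*d),"dir",d)
s=optics.capture("side")["color"]
cv2.imwrite("pics/p3.png",cv2.resize(s[115:195,205:295],None,fx=8,fy=7,interpolation=cv2.INTER_CUBIC))
E
```

```text
t 8.9 p [612.8 132.8  61.1] toolx [-0.031  0.01  -0.999] tool y yaw 164.53 z yaw 74.5 q [ 0.08  0.67  1.37  0.01  1.13 -1.22] F [ 0.4 -0.6 -2.9] w 41.4
turn about tool x for y->yaw: 0.5  or flipped: -179.5
shift in tool axes (after unflipped turn) mm [ 3.4 39.4  0.8]
gauge frame c [-63.67831935   0.15983029  77.6886591 ] socket end [-18.75863784   0.55664215  75.28346597] dir [ 0.96197656 -0.26666894 -0.05344874]
```

View pics/p3.png

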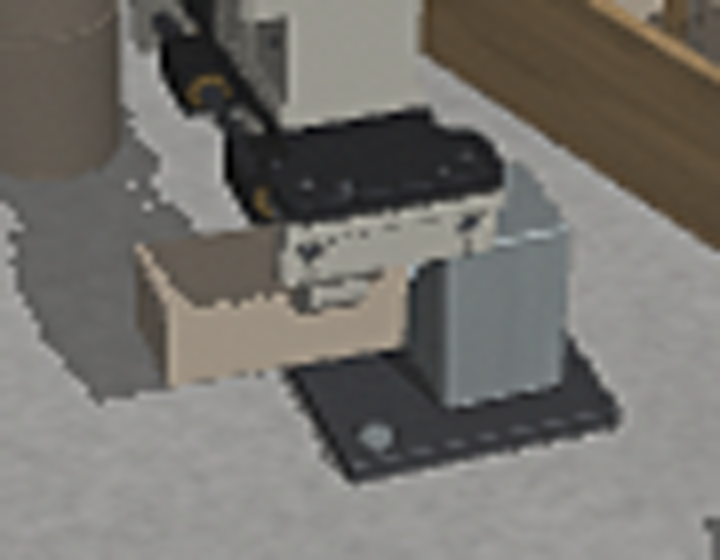

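No force with the end about 7 mm past the tip, so the pin is going in. I'll continue to the block.

Emit:
send_rows([
  [[0, -0.005, 0, 0, 0.03], [0, -0.005, 0, 0, 0.03], [0, -0.004, 0, 0, 0.03], [0, -0.003, 0, 0, 0.03], [0, -0.003, 0, 0, 0.03], [0, 0, 0, 0, 0.03]],
])

```text
time: 9.45
tool_pos: [625.4, 129.2, 58.4]
tcp_rot: [1.596, 1.519, 2.897]
contact_force: [-0.3, -0.8, -2.8]
grip_width: 41.7
```

```bash
python3 - <<'E'
from h import *
plan((575,144.5,59),164)
c,d=post();print("gauge frame c",gauge(c),"socket end",gauge(c+45*d),"dir",d)
E
```

```text
t 9.45 p [625.4 129.2  58.4] toolx [-0.051  0.013 -0.999] tool y yaw 164.53 z yaw 74.5 q [ 0.07  0.71  1.31  0.02  1.17 -1.23] F [-0.3 -0.8 -2.8] w 41.7
turn about tool x for y->yaw: 0.5  or flipped: -179.5
shift in tool axes (after unflipped turn) mm [ 2.1 52.6  0.8]
gauge frame c [-50.16669985   0.19321345  75.22825898] socket end [-5.30380429  0.58389993 71.92853688] dir [ 0.96072602 -0.26645195 -0.07332716]
```

Emit:
send_rows([
  [[-0.002, -0.004, 0, 0, 0.03], [0, -0.003, 0, 0, 0.03], [0, -0.003, 0, 0, 0.03], [0, -0.003, 0, 0, 0.03]],
])

```text
time: 9.78
tool_pos: [625.6, 129.1, 56.6]
tcp_rot: [1.643, 1.487, 2.945]
contact_force: [-10.1, 2.3, 2.0]
grip_width: 41.7
```

```bash
python3 - <<'E'
from h import *
plan((575,144.5,59),164)
c,d=post();print("gauge frame c",gauge(c),"socket end",gauge(c+45*d),"dir",d)
E
```

```text
t 9.78 p [625.6 129.1  56.6] toolx [-0.082  0.016 -0.996] tool y yaw 164.57 z yaw 74.6 q [ 0.07  0.73  1.28  0.02  1.22 -1.24] F [-10.1   2.3   2. ] w 41.7
turn about tool x for y->yaw: 0.6  or flipped: -179.4
shift in tool axes (after unflipped turn) mm [ 2.  52.9  0.8]
gauge frame c [-49.39703526   0.25510951  73.81891306] socket end [-4.6600321   0.67289155 69.1129374 ] dir [ 0.95820275 -0.26510203 -0.10457724]
```

Contact at 10 N with the end 21 mm past the pin tip: this end is the socket, and it has met the block. Backing off.

Emit:
send_rows([
  [[0, 0.005, 0, 0, 0.03], [0, 0.01, 0, 0, 0.03], [0, 0.01, 0, 0, 0.03], [0, 0.015, 0, 0, 0.03], [0, 0.015, 0, 0, 0.03], [0, 0, 0, 0, 0.03]],
])

```text
time: 10.28
tool_pos: [574.2, 143.3, 61.2]
tcp_rot: [1.636, 1.493, 2.936]
contact_force: [-0.2, 0.4, -3.1]
grip_width: 42.0
```

```bash
python3 - <<'E'
from h import *
plan((575,144.5,140),164)
c,d=post();print("gauge frame c",gauge(c),"socket end",gauge(c+45*d),"dir",d)
E
```

```text
t 10.28 p [574.2 143.3  61.2] toolx [-0.076  0.016 -0.997] tool y yaw 164.52 z yaw 74.5 q [ 0.1   0.64  1.44  0.03  1.14 -1.21] F [-0.2  0.4 -3.1] w 42.0
turn about tool x for y->yaw: 0.5  or flipped: -179.5
shift in tool axes (after unflipped turn) mm [-78.6   5.7   1. ]
gauge frame c [-102.84993199   -0.32745541   78.35945408] socket end [-5.80876237e+01  5.23028924e-02  7.38971967e+01] dir [ 0.9585104  -0.26606927 -0.09916128]
```

Emit:
send_rows([
  [[-0.03, 0.005, 0, 0, 0.03], [-0.04, 0.005, 0, 0, 0.03], [-0.04, 0.005, 0, 0, 0.03], [0, 0, 0, 7, 0.03], [0, 0, 0, 7, 0.03], [0, 0, 0, 7, 0.03], [0, 0, 0, 7, 0.03], [0, 0, 0, 7, 0.03], [0, 0, 0, 7, 0.03], [0, 0, 0, 7, 0.03]],
])

```text
time: 11.12
tool_pos: [578.3, 143.0, 182.5]
tcp_rot: [2.461, 1.513, 2.887]
contact_force: [0.1, -0.2, -3.9]
grip_width: 41.6
```

```bash
python3 - <<'E'
from h import *
from plant import optics
plan((575,144.5,140),74)
c,d=post();print("gauge frame c",gauge(c),"socket end",gauge(c+45*d),"dir",d)
t=optics.capture("top");s=optics.capture("side")
for z in (40,60,80): print(z,ray_plane(t,[(212,120),(112,122)],z).round(0).tolist(),ray_plane(s,[(301,138)],z).round(0).tolist(),ray_plane(s,[(252,92)],z).round(0).tolist())
E
```

```text
t 11.12 p [578.3 143.  182.5] toolx [-0.056  0.014 -0.998] tool y yaw 114.36 z yaw 24.5 q [ 0.1   0.52  1.3   0.02  1.38 -0.33] F [ 0.1 -0.2 -3.9] w 41.6
turn about tool x for y->yaw: 40.4  or flipped: -139.6
shift in tool axes (after unflipped turn) mm [42.6 -1.  -1.7]
gauge frame c [-93.17263659  11.00351057 199.07269259] socket end [-64.13680632 -23.25978669 196.49059641] dir [ 0.41037304 -0.90976344 -0.05737992]
40 [[803.0, 88.0, 40.0], [803.0, 400.0, 40.0]] [[847.0, 137.0, 40.0]] [[893.0, 480.0, 40.0]]
60 [[796.0, 86.0, 60.0], [797.0, 393.0, 60.0]] [[827.0, 117.0, 60.0]] [[872.0, 450.0, 60.0]]
80 [[790.0, 85.0, 80.0], [790.0, 386.0, 80.0]] [[807.0, 97.0, 80.0]] [[851.0, 420.0, 80.0]]
```

Emit:
send_rows([
  [[0, 0, 0, 7, 0.03], [0, 0, 0, 7, 0.03], [0, 0, 0, 7, 0.03], [0, 0, 0, 7, 0.03], [0, 0, 0, 7, 0.03], [0, 0, 0, 6, 0.03], [0, 0, 0, 0, 0.03]],
])

```text
time: 11.8
tool_pos: [582.0, 141.4, 183.1]
tcp_rot: [-3.114, 1.518, 2.882]
contact_force: [-0.2, -0.1, -3.2]
grip_width: 42.0
```

```bash
cat >> h.py <<'E'
def lever(gx=22,u=24,zt=130):
    """target: grasp axis at gauge (gx,25+u), tcp z = zt; tool y yaw 74"""
    o,p,M=state()
    g=p-19*M[:,0];print("grasp gauge",gauge(g).round(1),"tcp z",p[2].round(1))
    tgt=G0+gx*GX+(25+u)*GY;plan((tgt[0]+19*M[0,0],tgt[1]+19*M[1,0],zt),74)
    c,d=post();print("gauge c",gauge(c).round(1),"sock",gauge(c+45*d).round(1),"dir(g)",np.round([d@GX,d@GY,d@GZ],3))
E
python3 -c "
from h import *
lever(22,24,140)"
```

```text
grasp gauge [-80.8  -1.2 202. ] tcp z 183.1
t 11.8 p [582.  141.4 183.1] toolx [-0.051  0.013 -0.999] tool y yaw 73.58 z yaw -16.4 q [0.1  0.52 1.29 0.02 1.38 0.38] F [-0.2 -0.1 -3.2] w 42.0
turn about tool x for y->yaw: -0.4  or flipped: 179.6
shift in tool axes (after unflipped turn) mm [ 37.5  50.3 104.9]
gauge c [-79.6  13.1 199.1] sock [-80.  -31.9 198.2] dir(g) [-0.009 -0.999 -0.02 ]
```

Emit:
send_rows([
  [[0, 0.02, 0.02, 0, 0.03], [0, 0.02, 0.03, 0, 0.03], [0, 0.01, 0.035, 0, 0.03], [0, 0, 0.02, 0, 0.03], [0, 0, 0, 0, 0.03]],
])

```text
time: 12.22
tool_pos: [699.3, 161.0, 176.4]
tcp_rot: [-3.119, 1.517, 2.912]
contact_force: [-1.2, -0.3, -3.0]
grip_width: 41.8
```

```bash
python3 -c "
from h import *
lever(22,24,125)"
```

```text
grasp gauge [ 26.5  50.  195.4] tcp z 176.4
t 12.22 p [699.3 161.  176.4] toolx [-0.052  0.012 -0.999] tool y yaw 75.59 z yaw -14.4 q [0.11 0.77 0.85 0.02 1.57 0.36] F [-1.2 -0.3 -3. ] w 41.8
turn about tool x for y->yaw: 1.6  or flipped: -178.4
shift in tool axes (after unflipped turn) mm [51.6 -0.9 -1.7]
gauge c [ 27.2  64.3 192.4] sock [ 28.4  19.3 191.5] dir(g) [ 0.026 -0.999 -0.02 ]
```

Emit:
send_rows([
  [[0.02, 0, 0, 1.6, 0.03], [0.02, 0, 0, 0, 0.03], [0.01, 0, 0, 0, 0.03], [0, 0, 0, 0, 0.03]],
])

```text
time: 12.55
tool_pos: [697.7, 161.0, 123.7]
tcp_rot: [-3.114, 1.518, 2.909]
contact_force: [-0.9, 0.1, -3.7]
grip_width: 41.3
```

```bash
python3 - <<'E'
from h import *
from plant import optics
lever(22,24,105)
s=optics.capture("side")["color"]
cv2.imwrite("pics/v1.png",cv2.resize(s[90:190,200:310],None,fx=7,fy=6,interpolation=cv2.INTER_CUBIC))
E
```

```text
grasp gauge [ 25.   49.5 142.7] tcp z 123.7
t 12.55 p [697.7 161.  123.7] toolx [-0.051  0.012 -0.999] tool y yaw 75.09 z yaw -14.9 q [0.11 0.8  0.94 0.02 1.45 0.37] F [-0.9  0.1 -3.7] w 41.3
turn about tool x for y->yaw: 1.1  or flipped: -178.9
shift in tool axes (after unflipped turn) mm [18.9 -0.5 -2. ]
gauge c [ 25.8  63.8 139.8] sock [ 26.6  18.9 138.9] dir(g) [ 0.017 -0.999 -0.02 ]
```

View pics/v1.png

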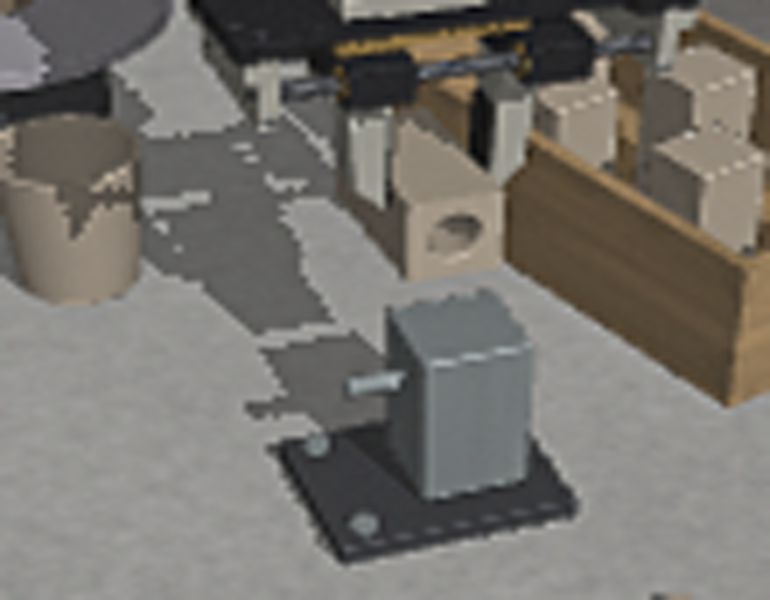

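The side view shows the socket hole clearly, at crop (457,235), on the end facing the block. That end overhangs the block's left edge by about 6 mm. I'll move in 2 mm and go down to contact.

Emit:
send_rows([
  [[0.006, -0.002, -0.002, 1, 0.03], [0.006, 0, 0, 0, 0.03], [0.003, 0, 0, 0, 0.03], [0, 0, 0, 0, 0.03]],
])

```text
time: 12.93
tool_pos: [695.5, 160.0, 112.9]
tcp_rot: [3.137, 1.524, 2.861]
contact_force: [0.5, -0.0, -3.4]
grip_width: 41.5
```

```bash
python3 - <<'E'
from h import *
lever(22,22,105)
E
```

```text
grasp gauge [ 23.1  47.9 131.9] tcp z 112.9
t 12.93 p [695.5 160.  112.9] toolx [-0.045  0.013 -0.999] tool y yaw 74.21 z yaw -15.8 q [0.11 0.79 0.98 0.02 1.41 0.38] F [ 0.5 -0.  -3.4] w 41.5
turn about tool x for y->yaw: 0.2  or flipped: -179.8
shift in tool axes (after unflipped turn) mm [ 8.  -0.9 -0.7]
gauge c [ 24.1  62.2 129. ] sock [ 24.2  17.2 128. ] dir(g) [ 0.002 -0.999 -0.021]
```

Emit:
send_rows([
  [[0.005, 0, 0, 0, 0.03], [0.004, 0, 0, 0, 0.03], [0.002, 0, 0, 0, 0.03], [0, 0, 0, 0, 0.03]],
])

```text
time: 13.27
tool_pos: [696.3, 160.8, 104.4]
tcp_rot: [3.075, 1.529, 2.801]
contact_force: [-0.5, -0.7, -2.8]
grip_width: 41.4
```

```bash
python3 - <<'E'
from h import *
lever(22,22,105)
E
```

```text
grasp gauge [ 23.5  48.9 123.3] tcp z 104.4
t 13.27 p [696.3 160.8 104.4] toolx [-0.04   0.014 -0.999] tool y yaw 74.27 z yaw -15.7 q [0.11 0.8  0.99 0.02 1.39 0.38] F [-0.5 -0.7 -2.8] w 41.4
turn about tool x for y->yaw: 0.3  or flipped: -179.7
shift in tool axes (after unflipped turn) mm [-0.6 -1.9 -1.5]
gauge c [ 24.5  63.2 120.5] sock [ 24.7  18.2 119.4] dir(g) [ 0.003 -0.999 -0.024]
```

Emit:
send_rows([
  [[0.002, -0.002, 0, 0, 0.03], [0.004, 0.001, 0, 0, 0.03], [0.004, 0.003, 0, 0, 0.03], [0.004, 0.003, 0, 0, 0.03]],
])

```text
time: 13.6
tool_pos: [699.4, 168.3, 97.7]
tcp_rot: [2.853, 1.536, 2.58]
contact_force: [-1.2, 0.0, 3.2]
grip_width: 41.8
```

```bash
python3 - <<'E'
from h import *
from plant import optics
lever(22,26,105)
s=optics.capture("side")["color"]
cv2.imwrite("pics/v2.png",cv2.resize(s[90:190,200:310],None,fx=7,fy=6,interpolation=cv2.INTER_CUBIC))
E
```

```text
grasp gauge [ 24.2  56.8 116.7] tcp z 97.7
t 13.6 p [699.4 168.3  97.7] toolx [-0.03   0.019 -0.999] tool y yaw 74.33 z yaw -15.7 q [0.12 0.81 1.   0.02 1.37 0.39] F [-1.2  0.   3.2] w 41.8
turn about tool x for y->yaw: 0.3  or flipped: -179.7
shift in tool axes (after unflipped turn) mm [-7.3 -5.7 -2.5]
gauge c [ 25.3  71.1 113.9] sock [ 25.5  26.2 112.5] dir(g) [ 0.005 -0.999 -0.031]
```

View pics/v2.png

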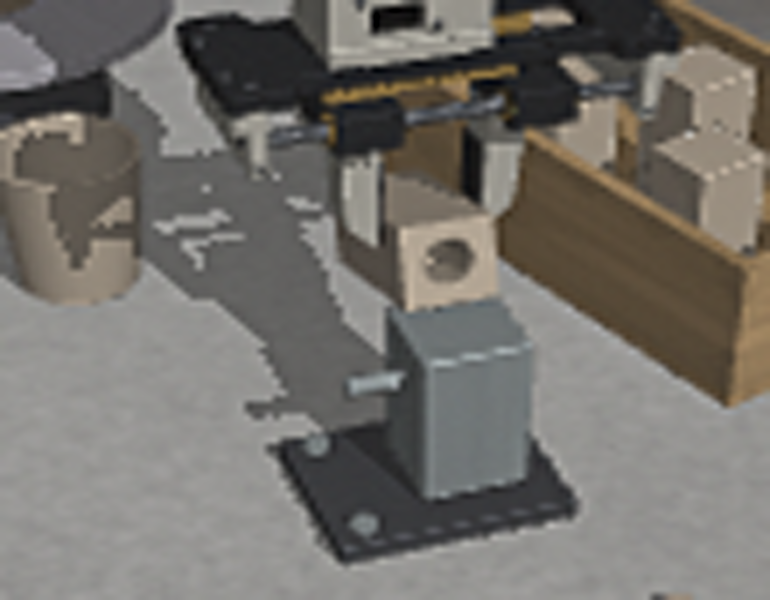

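The face has started tilting up, at about 14°, and the edge contact is near the end of the post. I'll continue with more downward motion and a little inward.

Emit:
send_rows([
  [[0.003, -0.004, 0, 0, 0.03], [0.005, -0.001, 0, 0, 0.03], [0.005, 0, 0, 0, 0.03]],
])

```text
time: 13.9
tool_pos: [700.7, 172.9, 90.8]
tcp_rot: [2.336, 1.534, 2.066]
contact_force: [-2.2, 3.9, 5.6]
grip_width: 41.5
```

```bash
cat >> h.py <<'E'
def est(h=24):
    o,p,M=state();g=gauge(p-19*M[:,0]);u=g[1]-25;w=g[2]-100
    th=np.degrees(np.arcsin(min(1,h/np.hypot(u,w)))-np.arctan2(w,u));r=np.radians(th)
    print("t",o["time"],"grasp g",g.round(1),"u",u.round(1),"w",w.round(1),"theta",th.round(1),"s",(u*np.cos(r)-w*np.sin(r)).round(1),"F",np.round(o["contact_force"],1),"toolx in g",np.round([M[:,0]@GX,M[:,0]@GY],3),"wid",round(o["grip_width"],1))
def snap(name,crop=(90,190,200,310)):
    from plant import optics
    s=optics.capture("side")["color"];a,b,c,d=crop
    cv2.imwrite(f"pics/{name}.png",cv2.resize(s[a:b,c:d],(770,600),interpolation=cv2.INTER_CUBIC))
E
python3 -c "
from h import *
est();snap('v3')"
```

```text
t 13.9 grasp g [ 24.1  61.3 109.8] u 36.3 w 9.8 theta 24.6 s 28.9 F [-2.2  3.9  5.6] toolx in g [-0.025  0.026] wid 41.5
```

View pics/v3.png

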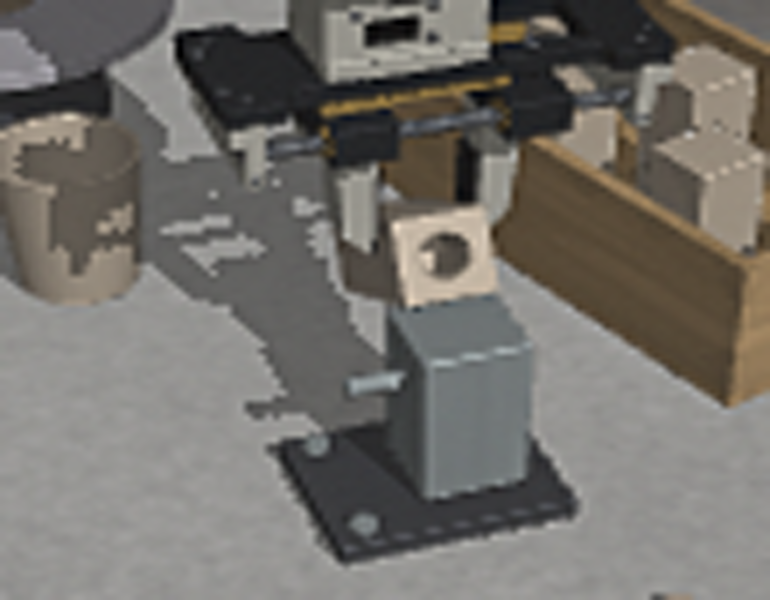

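Emit:
send_rows([
  [[0, -0.006, 0, 0, 0.03], [0.002, -0.005, 0, 0, 0.03]],
])

```text
time: 14.12
tool_pos: [700.7, 170.9, 91.7]
tcp_rot: [1.985, 1.526, 1.719]
contact_force: [-0.6, 12.8, 12.2]
grip_width: 41.6
```

```bash
python3 -c "
from h import *
est()"
```

```text
t 14.1167 grasp g [ 24.4  59.1 110.7] u 34.1 w 10.7 theta 24.7 s 26.5 F [-0.6 12.8 12.2] toolx in g [-0.019  0.041] wid 41.6
```

Emit:
send_rows([
  [[0.005, -0.004, 0, 0, 0.03], [0.006, -0.004, 0, 0, 0.03], [0.006, -0.004, 0, 0, 0.03]],
])

```text
time: 14.37
tool_pos: [701.6, 173.0, 84.1]
tcp_rot: [1.665, 1.505, 1.404]
contact_force: [-1.9, 11.9, 11.5]
grip_width: 41.6
```

```bash
python3 -c "
from h import *
est();snap('v4')"
```

```text
t 14.3667 grasp g [ 24.5  60.9 103.1] u 35.9 w 3.1 theta 36.9 s 26.8 F [-1.9 11.9 11.5] toolx in g [-0.007  0.065] wid 41.6
```

View pics/v4.png

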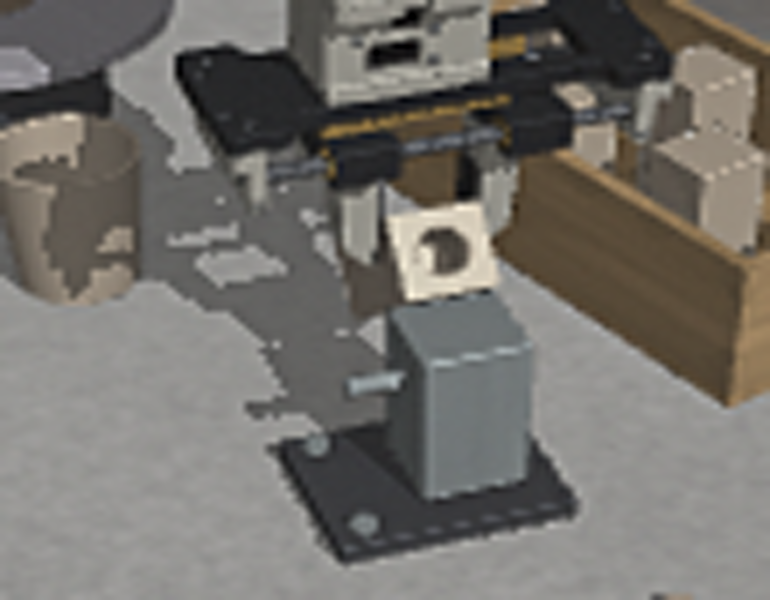

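Emit:
send_rows([
  [[0.006, -0.004, 0, 0, 0.03], [0.006, -0.005, 0, 0, 0.03], [0.006, -0.005, 0, 0, 0.03], [0.006, -0.005, 0, 0, 0.03]],
])

```text
time: 14.75
tool_pos: [702.2, 173.4, 70.6]
tcp_rot: [1.479, 1.475, 1.223]
contact_force: [-0.5, 11.6, 11.9]
grip_width: 41.8
```

```bash
python3 -c "
from h import *
est();snap('v5')"
```

```text
t 14.75 grasp g [24.7 60.9 89.5] u 35.9 w -10.5 theta 56.2 s 28.7 F [-0.5 11.6 11.9] toolx in g [0.007 0.095] wid 41.8
```

View pics/v5.png

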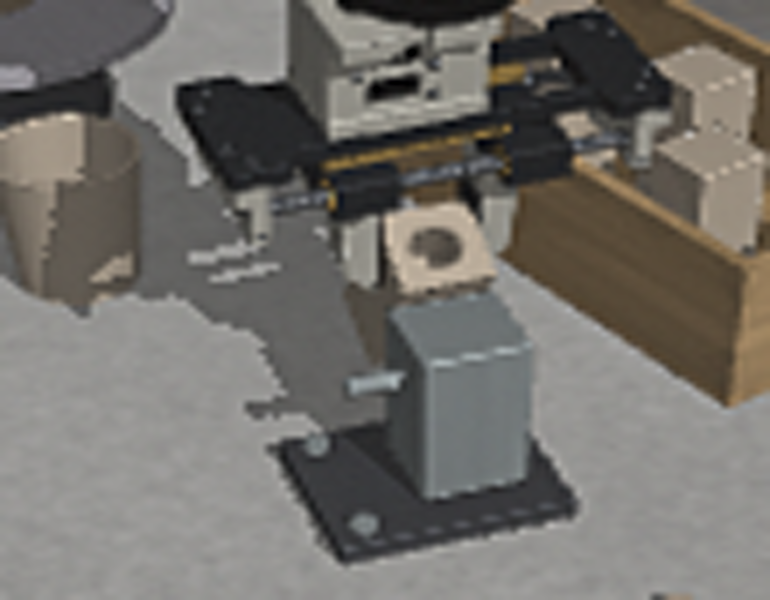

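Emit:
send_rows([
  [[0.004, -0.007, 0, 0, 0.03], [0.004, -0.007, 0, 0, 0.03], [0.003, -0.007, 0, 0, 0.03], [0.003, -0.007, 0, 0, 0.03]],
])

```text
time: 15.13
tool_pos: [703.1, 172.4, 68.0]
tcp_rot: [1.377, 1.43, 1.126]
contact_force: [-1.5, 21.0, 16.1]
grip_width: 41.6
```

```bash
python3 -c "
from h import *
est();snap('v6')"
```

```text
t 15.1333 grasp g [25.6 59.4 86.8] u 34.4 w -13.2 theta 61.7 s 27.9 F [-1.5 21.  16.1] toolx in g [0.023 0.138] wid 41.6
```

View pics/v6.png

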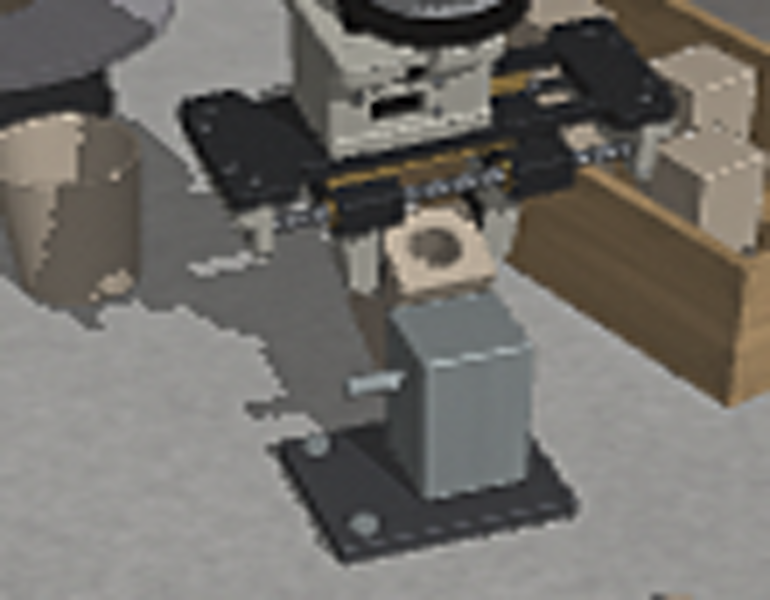

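The post is at about 60°, but pushing in now mostly tilts the tool. A better lever is the long solid end: lift off, cross to the block's right side, and press the foot against the block face by moving in +y.

Emit:
send_rows([
  [[-0.01, 0.005, 0, 0, 0.03], [-0.02, 0.004, 0, 0, 0.03], [-0.03, 0.004, 0, 0, 0.03], [-0.03, 0.004, 0, 0, 0.03], [-0.03, 0.004, 0, 0, 0.03], [0, 0, 0, 0, 0.03]],
])

```text
time: 15.68
tool_pos: [698.4, 179.2, 188.4]
tcp_rot: [1.438, 1.434, 1.189]
contact_force: [1.0, 0.3, -1.0]
grip_width: 41.7
```

```bash
python3 -c "
from h import *
est();lever();snap('v7',(60,180,200,320))"
```

```text
t 15.6833 grasp g [ 19.4  64.6 207.3] u 39.6 w 107.3 theta -57.6 s 111.8 F [ 1.   0.3 -1. ] toolx in g [0.014 0.136] wid 41.7
grasp gauge [ 19.4  64.6 207.3] tcp z 188.4
t 15.68 p [698.4 179.2 188.4] toolx [ 0.051  0.127 -0.991] tool y yaw 75.82 z yaw -14.3 q [0.09 0.68 1.   0.12 1.4  0.32] F [ 1.   0.3 -1. ] w 41.7
turn about tool x for y->yaw: 1.8  or flipped: -178.2
shift in tool axes (after unflipped turn) mm [ 55.8 -23.4   1.6]
gauge c [ 20.2  79.2 206.4] sock [ 21.6  34.8 199.3] dir(g) [ 0.031 -0.987 -0.157]
```

View pics/v7.png

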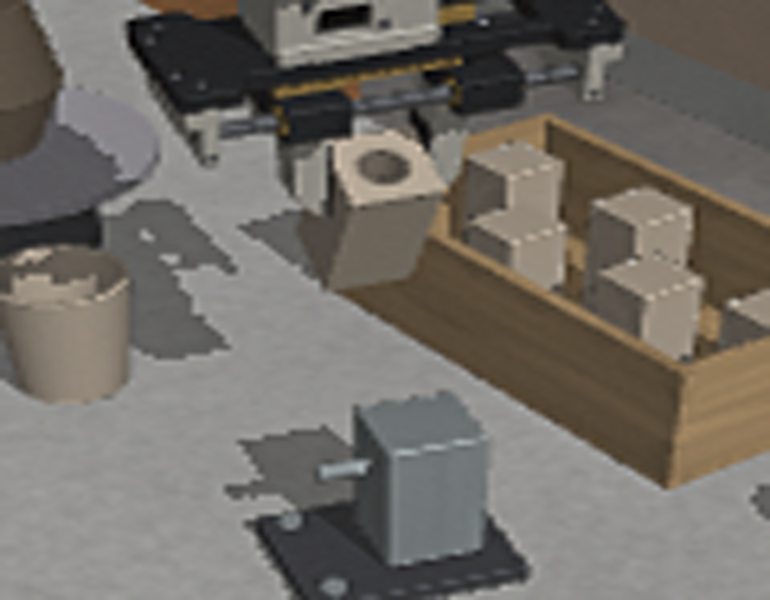

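The post leans about 60°, socket up, with its foot away from the block. Crossing over to the block's right side.

Emit:
send_rows([
  [[-0.005, -0.02, 0, 1, 0.03], [-0.005, -0.03, 0, 0, 0.03], [-0.005, -0.035, 0, 0, 0.03], [-0.005, -0.035, 0, 0, 0.03], [0, -0.025, 0, 0, 0.03], [0, 0, 0, 0, 0.03]],
])

```text
time: 16.23
tool_pos: [651.7, 33.4, 169.5]
tcp_rot: [1.632, 1.443, 1.368]
contact_force: [0.3, 0.2, -3.5]
grip_width: 41.8
```

```bash
python3 -c "
from h import *
est();lever()"
```

```text
t 16.2333 grasp g [ 15.2 -88.2 188.4] u -113.2 w 88.4 theta -132.4 s 141.6 F [ 0.3  0.2 -3.5] toolx in g [-0.01   0.127] wid 41.8
grasp gauge [ 15.2 -88.2 188.4] tcp z 169.5
t 16.23 p [651.7  33.4 169.5] toolx [ 0.026  0.125 -0.992] tool y yaw 74.87 z yaw -15.1 q [-0.13  0.59  1.22  0.13  1.33  0.1 ] F [ 0.3  0.2 -3.5] w 41.8
turn about tool x for y->yaw: 0.9  or flipped: -179.1
shift in tool axes (after unflipped turn) mm [ 56.6 131.1   7.3]
gauge c [ 16.2 -73.7 187.3] sock [  16.8 -118.2  180.6] dir(g) [ 0.014 -0.989 -0.148]
```

Emit:
send_rows([
  [[0.02, -0.003, 0.006, 1, 0.03], [0.03, -0.004, 0, 0, 0.03], [0.03, -0.004, 0, 0, 0.03], [0.018, -0.003, 0, 0, 0.03], [0, 0, 0, 0, 0.03]],
])

```text
time: 16.65
tool_pos: [651.8, 27.4, 57.8]
tcp_rot: [1.736, 1.445, 1.447]
contact_force: [-1.0, 0.6, -3.9]
grip_width: 41.7
```

```bash
python3 -c "
from h import *
est();lever();snap('v8',(100,200,210,320))"
```

```text
t 16.65 grasp g [ 17.1 -93.9  76.6] u -118.9 w -23.4 theta 180.3 s 118.7 F [-1.   0.6 -3.9] toolx in g [-0.02   0.124] wid 41.7
grasp gauge [ 17.1 -93.9  76.6] tcp z 57.8
t 16.65 p [651.8  27.4  57.8] toolx [ 0.016  0.125 -0.992] tool y yaw 73.38 z yaw -16.5 q [-0.14  0.7   1.34  0.14  1.11  0.08] F [-1.   0.6 -3.9] w 41.7
turn about tool x for y->yaw: -0.6  or flipped: 179.4
shift in tool axes (after unflipped turn) mm [-54.  150.7   3.8]
gauge c [ 18.4 -79.3  75.5] sock [  17.9 -123.9   69. ] dir(g) [-0.012 -0.989 -0.145]
```

View pics/v8.png

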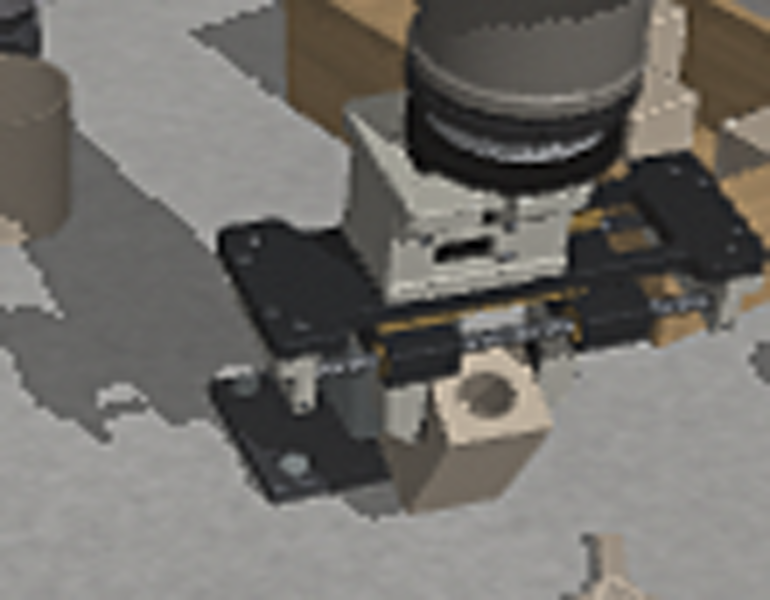

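Emit:
send_rows([
  [[-0.006, 0, 0.002, 0, 0.03], [0, 0.008, 0, 0, 0.03], [0, 0.008, 0, 0, 0.03], [0, 0.006, 0, 0, 0.03], [0, 0.006, 0, 0, 0.03]],
])

```text
time: 17.12
tool_pos: [665.2, 54.9, 73.1]
tcp_rot: [1.687, 1.444, 1.398]
contact_force: [0.8, -0.6, -3.9]
grip_width: 41.7
```

```bash
python3 -c "
from h import *
est()"
```

```text
t 17.1167 grasp g [ 22.2 -63.8  91.9] u -88.8 w -8.1 theta 190.4 s 85.9 F [ 0.8 -0.6 -3.9] toolx in g [-0.013  0.126] wid 41.7
```

Emit:
send_rows([
  [[0.005, 0.004, 0, 0, 0.03], [0.003, 0.005, 0, 0, 0.03], [0.001, 0.005, 0, 0, 0.03], [0, 0.005, 0, 0, 0.03]],
])

```text
time: 17.45
tool_pos: [672.1, 69.9, 71.1]
tcp_rot: [1.628, 1.457, 1.343]
contact_force: [-3.3, -8.2, 0.4]
grip_width: 41.8
```

```bash
python3 -c "
from h import *
est();snap('v9',(100,200,210,320))"
```

```text
t 17.45 grasp g [ 24.6 -47.2  90. ] u -72.2 w -10.0 theta 191.3 s 68.9 F [-3.3 -8.2  0.4] toolx in g [-0.006  0.114] wid 41.8
```

View pics/v9.png

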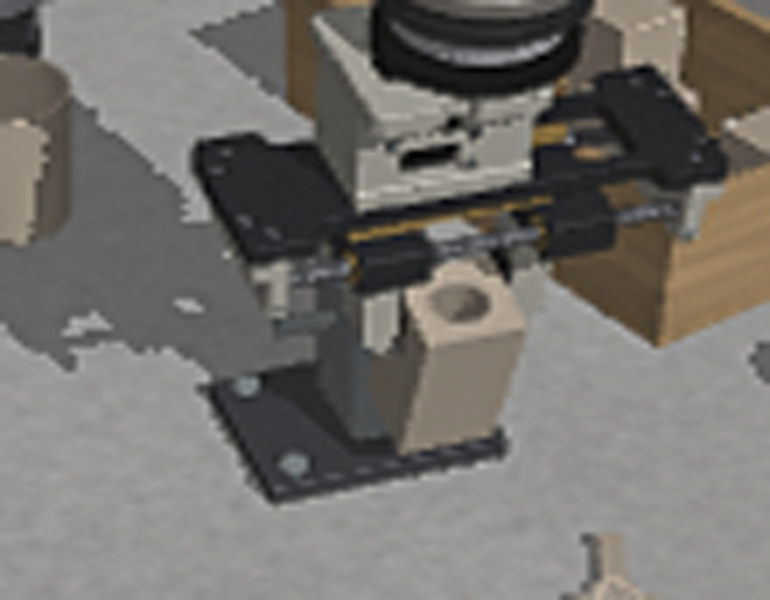

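Contact at 8 N, and the post is swinging upright. I'll keep pressing until it lies flush.

Emit:
send_rows([
  [[0.002, 0.005, 0, 0, 0.03], [0, 0.005, 0, 0, 0.03], [0, 0.005, 0, 0, 0.03], [0, 0.005, 0, 0, 0.03]],
])

```text
time: 17.83
tool_pos: [676.9, 84.7, 73.5]
tcp_rot: [1.615, 1.469, 1.332]
contact_force: [-2.7, -5.5, -1.8]
grip_width: 42.1
```

```bash
python3 -c "
from h import *
est();snap('v10',(100,200,210,320))"
```

```text
t 17.8333 grasp g [ 25.1 -31.5  92.4] u -56.5 w -7.6 theta 197.3 s 51.7 F [-2.7 -5.5 -1.8] toolx in g [-0.004  0.102] wid 42.1
```

View pics/v10.png

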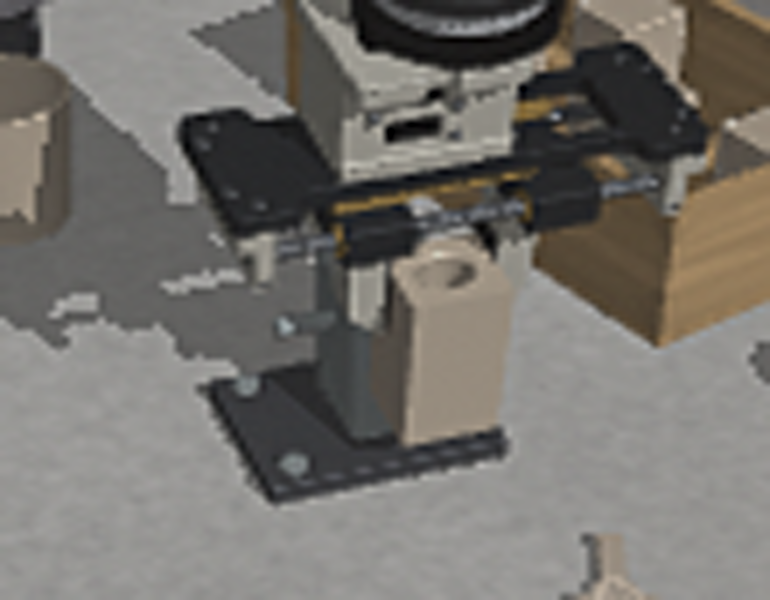

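```bash
python3 - <<'E'
from h import *
from plant import optics
s=optics.capture("side");est()
for (X,Y0,Y1) in((405,290,440),(510,290,425)):
    top=(210+X/7,100+Y0/6)
    P=ray_plane(s,[top],120)[0]; 
    q=proj(s,[P,P-[0,0,90]]);print(top,P.round(0),"vertical would end",q[1].round(1), "as zoom", ((q[1]-[210,100])*[7,6]).round(0))
    for a in (10,20):
        dd=np.array([0,0,-90.])*np.cos(np.radians(a));
        for sgn,nm in((1,'+gy'),(-1,'-gy')):
            q2=proj(s,[P+dd+sgn*90*np.sin(np.radians(a))*GY]);print(a,nm,((q2[0]-[210,100])*[7,6]).round(0))
E
```

```text
t 17.9333 grasp g [ 25.1 -30.7  92.5] u -55.7 w -7.5 theta 197.6 s 50.8 F [-1.7 -4.3 -1.9] toolx in g [-0.004  0.102] wid 42.1
(267.85714285714283, 148.33333333333334) [662.  74. 120.] vertical would end [267.3 172.6] as zoom [401. 435.]
10 +gy [388. 414.]
10 -gy [415. 453.]
20 +gy [376. 389.]
20 -gy [428. 466.]
(282.8571428571429, 148.33333333333334) [696.  50. 120.] vertical would end [281.4 172.6] as zoom [500. 436.]
10 +gy [486. 414.]
10 -gy [514. 453.]
20 +gy [473. 390.]
20 -gy [529. 467.]
```

The edge analysis puts the post within about 4° of vertical: zoom edge bottom at (405,440), against (401,435) for a true vertical. Backing off and lifting.

Emit:
send_rows([
  [[0, -0.008, 0, 0, 0.03], [0, -0.015, 0, 0, 0.03], [0, -0.015, 0, 0, 0.03], [-0.02, -0.004, 0, 0, 0.03], [-0.03, -0.002, 0, 0, 0.03], [-0.03, -0.002, 0, 0, 0.03], [-0.03, -0.002, 0, 0, 0.03], [-0.02, 0, 0, 0, 0.03], [-0.005, 0, 0, 0, 0.03], [0, 0, 0, 0, 0.03]],
])

```text
time: 18.77
tool_pos: [655.9, 15.1, 206.0]
tcp_rot: [1.643, 1.468, 1.356]
contact_force: [0.1, -1.4, -4.1]
grip_width: 41.7
```

```bash
python3 - <<'E'
from h import *
from plant import optics
est();plan((660,40,200))
s=optics.capture("side")["color"];w=optics.capture("wrist")["color"]
cv2.imwrite("pics/e1.png",np.hstack([cv2.resize(s[70:190,200:320],(440,440),interpolation=cv2.INTER_CUBIC),cv2.resize(w,(360,440))]))
E
```

```text
t 18.7667 grasp g [  24.1 -104.2  224.9] u -129.2 w 124.9 theta -128.3 s 178.1 F [ 0.1 -1.4 -4.1] toolx in g [-0.007  0.102] wid 41.7
t 18.77 p [655.9  15.1 206. ] toolx [ 0.022  0.1   -0.995] tool y yaw 73.57 z yaw -16.4 q [-0.15  0.57  1.14  0.1   1.42  0.12] F [ 0.1 -1.4 -4.1] w 41.7
shift in tool axes (after unflipped turn) mm [ 8.6 24.4 -3. ]
```

View pics/e1.png

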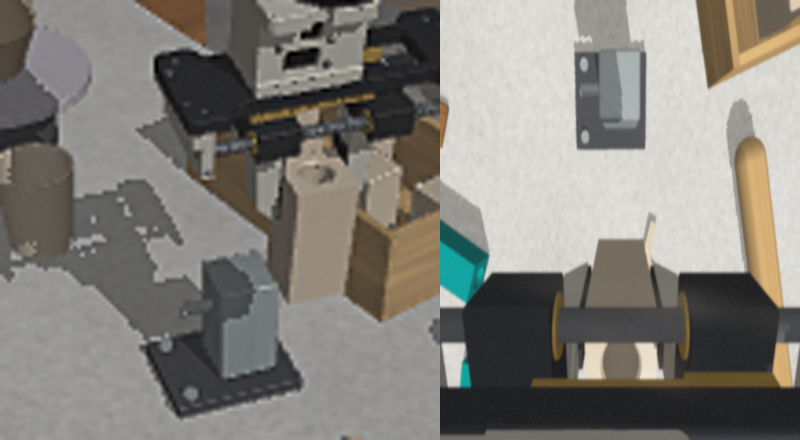

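Both views show the post upright with the socket (dark hole) on top. I'll measure the lean more finely from the side-view edges.

```bash
python3 - <<'E'
from h import *
from plant import optics
s=optics.capture("side")
o,p,M=state();g=p-19*M[:,0]
q=proj(s,[g,g+[0,0,30],g-[0,0,60]]);print(g,q)
a,b,c,d=102,162,262,307
im=s["color"]
z=cv2.resize(im[a:b,c:d],None,fx=10,fy=10,interpolation=cv2.INTER_CUBIC)
# overlay true verticals every few px near post
v=proj(s,[g+[0,0,30],g-[0,0,60]]);vv=(v-[c,a])*10
cv2.line(z,tuple(int(t) for t in vv[0]),tuple(int(t) for t in vv[1]),(0,0,255),1)
print("vertical slope dx/dy",(v[1]-v[0])[0]/(v[1]-v[0])[1], "len",v[1]-v[0])
for nm,ax in(("gy",GY),("gx",GX)):
    for an in(-10,10):
        dd=-90*np.cos(np.radians(an))*GZ+90*np.sin(np.radians(an))*ax
        w=proj(s,[g+[0,0,30],g+[0,0,30]+dd]);print(nm,an,"slope",((w[1]-w[0])[0]/(w[1]-w[0])[1]).round(3),(w[1]-w[0]).round(1))
cv2.imwrite("pics/e2.png",z)
E
```

```text
[654.44207821  14.23756936 221.90816998] [[280.81224892 128.3990677 ]
 [281.35154181 117.93527336]
 [279.80983461 147.84871636]]
vertical slope dx/dy -0.051538941913970696 len [-1.5417072 29.913443 ]
gy -10 slope 0.025 [ 0.8 33. ]
gy 10 slope -0.146 [-3.8 26.1]
gx -10 slope -0.231 [-7.1 30.8]
gx 10 slope 0.143 [ 4.  28.2]
```

View pics/e2.png

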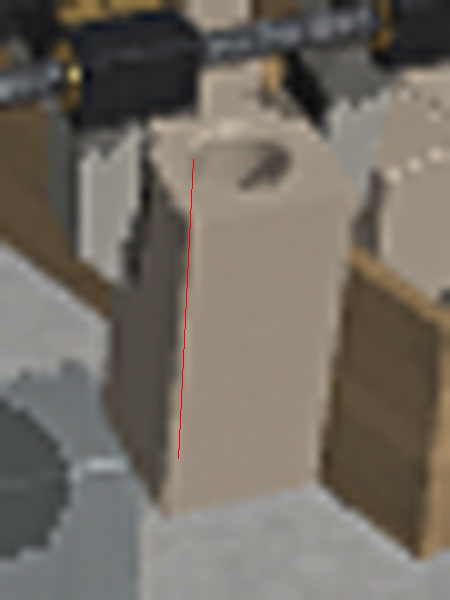

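The front edge slope is -0.075, against -0.05 for a true vertical, and the edge length is about 29 px. That puts the lean at roughly 4° or less. Now I'll settle and compare the bystanders with the first picture.

Emit:
send_rows([
  [[0, 0, 0, 0, 0.03], [0, 0, 0, 0, 0.03], [0, 0, 0, 0, 0.03], [0, 0, 0, 0, 0.03], [0, 0, 0, 0, 0.03], [0, 0, 0, 0, 0.03]],
])

```text
time: 19.42
tool_pos: [652.0, 17.6, 195.3]
tcp_rot: [1.816, 1.468, 1.531]
contact_force: [0.7, -0.7, -2.8]
grip_width: 41.8
```

```bash
python3 - <<'E'
from h import *
from plant import optics
est();plan((660,40,200));o,p,M=state();print(np.abs(o["dq"]).max())
t=optics.capture("top")["color"];s=optics.capture("side")["color"]
cv2.imwrite("pics/f.png",np.vstack([np.hstack([cv2.imread("pics/top0.png"),t]),np.hstack([cv2.imread("pics/side0.png"),s])])[::1,::1])
f=cv2.imread("pics/f.png");cv2.imwrite("pics/f.png",cv2.resize(f,(800,600)))
E
```

```text
t 19.4167 grasp g [  20.1 -102.8  214.2] u -127.8 w 114.2 theta -130.2 s 169.7 F [ 0.7 -0.7 -2.8] toolx in g [-0.024  0.1  ] wid 41.8
t 19.42 p [652.   17.6 195.3] toolx [ 0.004  0.103 -0.995] tool y yaw 73.62 z yaw -16.2 q [-0.14  0.58  1.15  0.1   1.42  0.12] F [ 0.7 -0.7 -2.8] w 41.8
shift in tool axes (after unflipped turn) mm [-2.3 24.1  1.3]
0.005837967449133424
```

View pics/f.png

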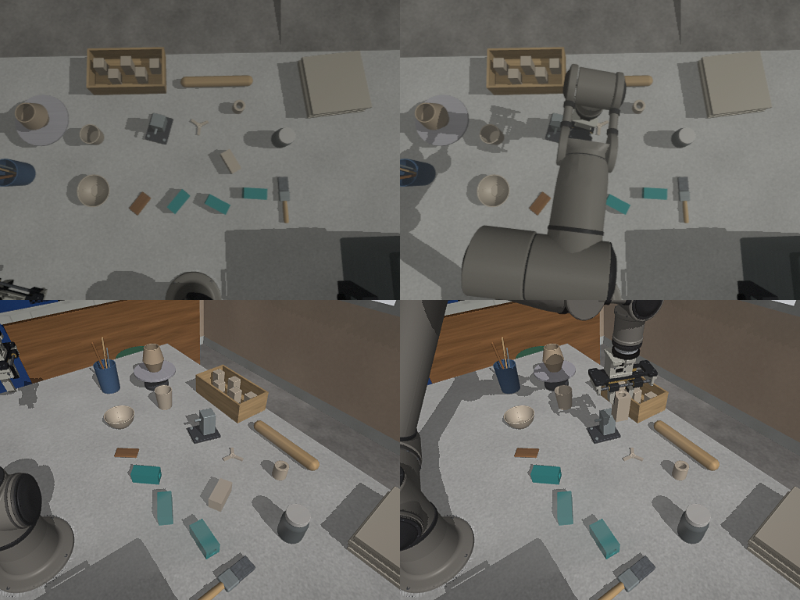

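All bystanders are unchanged in both views. The tool sagged slightly during the hold rows, so I'll check that it stands still while holding its last target.

```bash
python3 - <<'E'
from h import *
from plant import optics
for i in range(8):
    o,p,M=state();print(round(o["time"],2),p.round(1),M[:,0].round(3),np.abs(o["dq"]).max().round(4),round(o["grip_width"],1));optics.capture("wrist");optics.capture("wrist")
snap('e3',(95,185,235,335))
E
```

```text
19.52 [652.1  17.5 195.6] [ 0.004  0.103 -0.995] 0.0038 41.9
19.62 [652.2  17.5 195.9] [ 0.005  0.103 -0.995] 0.0036 41.9
19.72 [652.2  17.4 196. ] [ 0.005  0.103 -0.995] 0.0012 41.9
19.82 [652.2  17.4 196. ] [ 0.005  0.103 -0.995] 0.0009 42.0
19.92 [652.2  17.4 196. ] [ 0.005  0.103 -0.995] 0.0019 41.8
20.02 [652.1  17.4 195.9] [ 0.005  0.103 -0.995] 0.0025 42.0
20.12 [652.1  17.4 195.9] [ 0.005  0.103 -0.995] 0.0019 41.9
20.22 [652.1  17.5 195.9] [ 0.005  0.103 -0.995] 0.0011 41.7
```

View pics/e3.png

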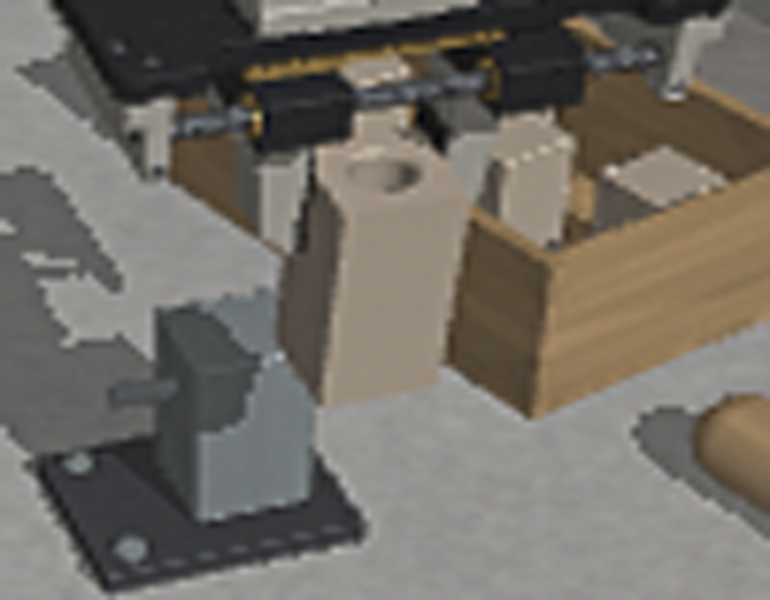

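The arm is motionless. The post is upright with its socket (crop (385,172)) facing up, its middle at about z = 200 mm, and it is clear of everything. Handing in.

```bash
python3 -c "
from plant import close_job
print(close_job())"
```

```text
the job is handed in; nothing more can be done
None
```

I handed the job in at about 20 s of the 48 s limit. The post was held upright and still in the gripper with its socket facing up; `close_job()` gave no verdict.

**What I did**
- **Pin test:** I gripped the post about 14 mm from its middle, towards the end that looked like the socket. That end went on past the pin tip, meeting no force until it pressed on the block at about 10 N, so it is the socket end. The side view later showed the hole in it too.
- **Turning it up:** The moves could not tilt the gripper. I pivoted the post in the pads to about 60° over the block's left top edge. Then I finished by pressing its solid foot against the block's right side.
- **Finish:** I backed off about 70 mm to the side and lifted the post.

**Last checks**
- **Stillness:** the tool position stayed within about 0.2 mm over the last 0.5 s, with the fingers at 42 mm.
- **Height and clearance:** the post's middle is at about 200 mm, and the pictures show it clear of the gauge and everything else.
- **Lean:** the side-view edges put it at roughly 4° from vertical; this is an estimate from pixels.
- **Bystanders:** by eye, those in view sit where they did in the first pictures. I never picked out the brush, so I did not check it.

**What disagreed**
- **Gauge position:** the block contact came 3 to 5 mm before my estimate, and the final press went about 12 mm further in than I had worked out.
- **Tool drift:** the tool tilted and sagged slightly during rows, ending about 6° off vertical. The second press brought the post upright despite that.

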